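# Dress the condiment board

## Task

Dress the wooden condiment board with the clean condiment set from the black drying mat: the steel sauce pot in the middle recess of the row nearest the robot, the salt shaker in the recess left of the pot and the pepper mill in the recess right of it (left and right as seen from the robot), and the squeeze bottle in the recess straight behind the pot, farther from the robot; the pot wears its lid. Everything stands upright in its recess, let go; tip nothing over, and leave the tin, the tape and the plantains where they are.

Things in the scene. Friction and masses are not known exactly. Their poses are not given: they have to be found in the camera images.
- board: Wooden condiment board, 190 (x) x 294 (y) x 20 mm, fixed, left or right on the table. Origin: centre of its underside. x points away from the robot (turned up to 20 degrees), y left, z up. Six round recesses, 74 mm across, dark floors 14 mm above the underside; centres at x = -45 mm (near row) and +45 mm (far row), y = +95 (left), 0, -95 mm (right). Far row left and right stay empty.
- pot: Round open stainless steel sauce pot, 56 mm outside diameter (49 at the foot), 45 mm high, wall 3 mm, 130 g. Origin: centre of its underside, z up. Grip it across its outside. Like the whole set it starts upright on the 6 mm thick black drying mat (fixed, 250 x 260 mm), whose five places, about 90 mm or more between centres, are shuffled.
- lid: The pot's steel lid: 60 mm round plate, starting right way up on the mat, with an upright black knob 18 mm across from 11 to 33 mm above the origin. Origin: centre of its underside, z up. Below the plate (2.5 mm thick at its edge, underside 5 mm above the origin) a plug of 43 mm diameter enters the pot's 50 mm mouth; seated, the lid's origin is 40 mm above the pot's. 60 g.
- shaker: Salt shaker: straight white ceramic body, 42 mm diameter, with a short domed steel cap with small holes; 78 mm high in all, body up to 54 mm. Origin: centre of its underside, z up. 140 g.
- mill: Pepper mill of turned dark wood, 50 mm diameter foot, narrow waist, 43 mm diameter cylindrical head from 81 to 107 mm height, steel nut on top, 124 mm high in all. Origin: centre of its underside, z up. Grip it by the head. 180 g.
- bottle: White kitchen squeeze bottle (rigid here) with a grey screw cap and pointed nozzle: body 46 mm diameter up to 80 mm, cap 38 mm diameter from 92 to 112 mm height, nozzle tip at 140 mm. Origin: centre of its underside, z up. Grip it by the cap. 160 g.
- tin: Bystander: food tin with blue wrapper, 74 mm diameter, 110 mm high, loose on the table between board and mat. Origin: centre of its underside. Leave it alone.
- tape: Bystander: roll of pale tape lying flat, 100 mm outside diameter, 48 mm high, loose on the table near the robot. Origin: centre of its underside. Leave it alone.
- plantains: Bystander: two green plantains joined at the stem, lying on the table beyond the work, about 210 x 100 x 38 mm. Origin: on the table under their middle. Leave them alone.
Not all that is in view belongs to the job. Leave any blue, green or orange look-alike of the pot alone.

How it is judged:
By the outcome, as a careful person would: the job done as asked, in the order asked, and still so for the second after the job is handed in, with the robot touching nothing.
It also fails if it takes over 136 s, if anything falls off the work surface, if the arm or the gripper's body presses on something with over 40 N, if the wrist force passes 120 N, or if a joint passes its speed limit or range.

## Robot

A 6-joint arm with a two-finger parallel gripper is mounted at the origin on the work surface. World frame = base frame: x ahead of the robot, y to its left, z up, the work surface at z = 0. Lengths are in m, angles in rad, forces in N, time in s.
With the tool pointing down it reaches from about 0.35 to 0.725 m from the base axis. Payload 6 kg.
Tool frame: the origin (TCP) lies midway between the tips of the shut fingers; the grasp point (between the pads) lies 19 mm behind it (r.hold_point_z is the distance from the TCP to the grasp point, in m); z points along the fingers, y is the line along which they close (so a half turn about z gives the same grasp; the last joint's range is limited). The gripper opens to 85 mm and grips with 20 to 120 N. Pads are 22 mm wide; open, the fingers measure 114 mm over their backs; the gripper's body (76 mm by 85 mm) begins 54 mm behind the grasp point. The pads swing forward as they close: fully open they stand 13 mm farther back than shut.
Start: joints at [-0.908, 0.04, 0.085, 0, -1.615, -0.334], TCP at [0.194, -0.568, 0.194] pointing down, gripper open.
Joint ranges: [-2.56, 2.56], [-1.29, 2.01], [-1.08, 1.49], [-3.29, 1.98], [-2.81, -0.18], [-2.99, 2.99]. Speed limits (rad/s): [2.57, 2.57, 3.01, 3.14, 3.14, 3.14].

## Interface

Orientations are given as a unit quaternion [x, y, z, w].
In Python, from workcell import r gives the robot as it stands.
- The arm moves only by the tool jog_arm, never from a script. Its argument "rows" is a list of rows, each an object of numbers: "tx", "ty", "tz": the shift along the tool's x, y, z in cm; "roll": the turn about the tool's z in degrees. A call has 1 to 20 rows; each row shifts and turns the commanded pose from where the row before left it, along the tool's axes as they then stand; what a row does not reach is not made up. A row lasts 1/10 s, in which the tool goes at most 50 mm and 8.59 degrees, less where a joint would pass 70% of its speed; a pose out of reach is approached as far as the arm can. A call with a gripper value outside its range is refused whole. "gripper" is the opening, from 0 (shut) to 1 (fully open), set as the call begins (left out, the last holds). The fingers move at their own pace and stop on an object; the grip force is fixed at half the most. Time passes only in rows, so rows that do not move let the fingers close. It gives the time, the measured TCP pose, the force, the opening and the grip force at its end, in the units of the state.
- r.get_obs(): the state, without advancing time (a new reading comes with each control period).
- r.camera(name): name is "side" or "top" or "wrist"; returns the picture (480x640x3 uint8, red, green, blue); there is no depth.
- r.calibration(name): a dict with "mtx" (3x3 intrinsics, pixels), "view" (4x4, takes a point from world to camera coordinates); the wrist camera has in their place "T_tool_cam" (4x4, takes a point from camera to tool coordinates, whose origin is the TCP and whose axes are the flange's). Camera axes: x right, y down, z forward; pixel columns grow to the right and rows downward; lengths in m; the calibration is good to about 2 mm. A picture is of the moment at which its call begins: read the wrist's pose just before it. calibration takes no time and is no camera call.
- r.sign_off(): hands the job in; it is judged then, once.
The state is a dict: "time": time; "joint_positions": joint angles; "joint_velocities": joint speeds; "effort": joint torques, N m; "tool_pos": TCP position; "orientation": TCP orientation; "force": force on the tool from outside, world axes, zero at the start; "ft_torque": the same for the moment, N m; "opening": finger opening in m; "grasp_force": force on a finger pad.
Only numpy, scipy, OpenCV 4.12 (cv2) and the standard library are available. Lean on these libraries where they do the work, as an engineer would, in place of code of your own. Each camera call takes 0.05 s, during which the arm holds its last target. There are 200 camera calls.

## Working session

There is one attempt and no reset: what is moved stays moved. The work goes in short steps, Python scripts to look and compute and a tool call to move; the robot and the scene stay as the last step left them, time stands still between calls to the robot, and variables do not carry over. Pictures are saved under pics/ and viewed, at most 14 in all, crops included, and the job is handed in when it is done.

Besides the shell and the picture viewer there is one more tool, called after ">>>" by a JSON object that holds its "method" and its "body". jog_arm: Moves the arm, as the interface text tells. Its arguments: {"type":"object","properties":{"rows":{"type":"array","items":{"type":"object","properties":{"tx":{"type":"number"},"ty":{"type":"number"},"tz":{"type":"number"},"roll":{"type":"number"}}}},"gripper":{"type":"number"}},"required":["rows"]}

```bash
mkdir -p pics; ls; python3 - <<'E'
from workcell import r
import cv2,numpy as np
np.set_printoptions(precision=4,suppress=True)
for n in("top","side"):
    cv2.imwrite(f"pics/{n}0.png",r.camera(n)[:,:,::-1]); c=r.calibration(n); print(n,c["mtx"],c["view"])
print(r.calibration("wrist")); o=r.get_obs(); print(o["time"],o["tool_pos"],o["orientation"],o["opening"],r.hold_point_z)
E
```

```text
pics
top [[505.5803   0.     323.799 ]
 [  0.     505.5803 236.7207]
 [  0.       0.       1.    ]] [[ 0.0056 -0.9999  0.0136  0.0085]
 [-0.9942 -0.007  -0.1077  0.5572]
 [ 0.1078 -0.0129 -0.9941  0.9917]
 [ 0.      0.      0.      1.    ]]
side [[552.5475   0.     321.696 ]
 [  0.     552.5475 243.3445]
 [  0.       0.       1.    ]] [[-0.9166 -0.3993 -0.0198  0.5123]
 [-0.21    0.5231 -0.826   0.1588]
 [ 0.3402 -0.7529 -0.5633  1.1533]
 [ 0.      0.      0.      1.    ]]
{'mtx': array([[364.0994,   0.    , 314.844 ],
       [  0.    , 364.0994, 240.6899],
       [  0.    ,   0.    ,   1.    ]]), 'T_tool_cam': array([[-0.0006, -0.9635, -0.2678,  0.0674],
       [ 1.    , -0.0007,  0.0002,  0.0001],
       [-0.0003, -0.2678,  0.9635, -0.1796],
       [ 0.    ,  0.    ,  0.    ,  1.    ]])}
0.1 [ 0.1937 -0.5675  0.193 ] [-0.1637  0.9865  0.0008 -0.0002] 0.0856142868307361 0.0187
```

View pics/top0.png

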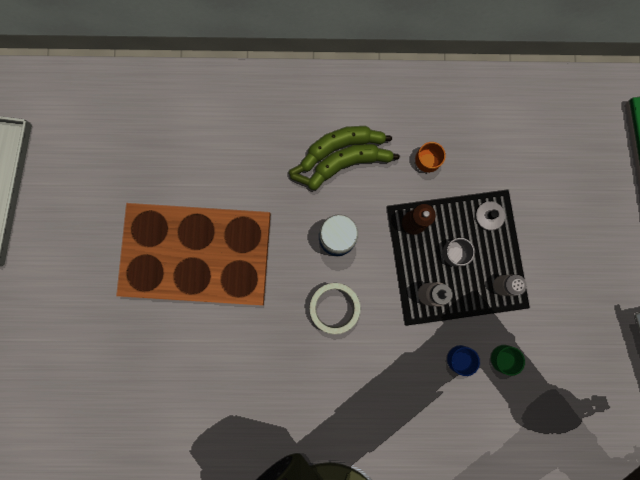

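View pics/side0.png

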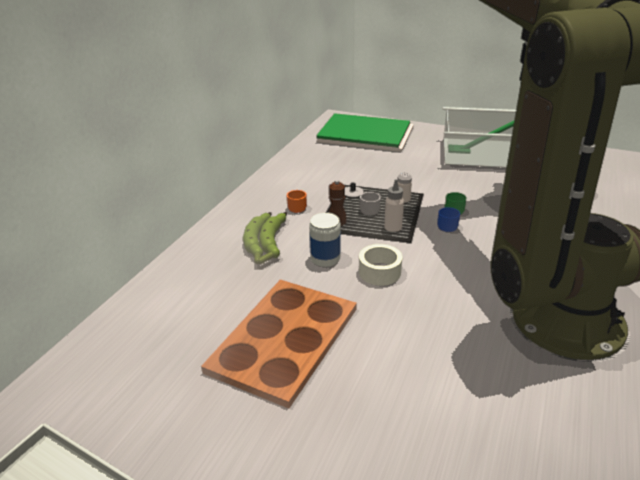

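Candidates for the pot are the steel pot in the middle of the mat (459,252), the orange cup (431,157), the blue cup (463,361) and the green cup (508,360). I choose the steel one. On the mat I also see the mill (424,214), the lid (490,215), the bottle nozzle (441,294) and the shaker (516,285). The board is on the left, around (195,255). Next is a close crop to check the choice.

```bash
cat > h.py <<'E'
from workcell import r
import numpy as np,cv2
from scipy.spatial.transform import Rotation as R
np.set_printoptions(precision=4,suppress=True)
def cam(n,obs=None):
    c=r.calibration(n)
    if n!="wrist": return c["mtx"],c["view"]
    T=np.eye(4);T[:3,:3]=R.from_quat(obs["orientation"]).as_matrix();T[:3,3]=obs["tool_pos"]
    return c["mtx"],np.linalg.inv(T@c["T_tool_cam"])
def px2w(K,V,uv,z):
    d=V[:3,:3].T@np.linalg.solve(K,[*uv,1.]);o=-V[:3,:3].T@V[:3,3]
    return o+d*(z-o[2])/d[2]
def w2px(K,V,p):
    q=K@(V[:3,:3]@np.asarray(p,float)+V[:3,3]);return q[:2]/q[2]
E
python3 - <<'E'
from h import *
im=cv2.imread("pics/top0.png")
cv2.imwrite("pics/mat.png",cv2.resize(im[180:330,380:535],None,fx=4,fy=4,interpolation=cv2.INTER_CUBIC)[:600])
K,V=cam("top")
for n,uv,z in[("mill",(425.5,213.5),.13),("lidknob",(491,214),.039),("pot",(459.5,252),.051),("bottle",(441,294),.14),("shaker",(516,285),.08)]:print(n,px2w(K,V,uv,z))
# board recesses: dark blobs
g=im[200:310,110:280].astype(int);m=((g[:,:,2]<75)&(g[:,:,0]<40)).astype(np.uint8)
n,l,s,c=cv2.connectedComponentsWithStats(m)
for i in range(1,n):
    if s[i,4]>400:print(s[i],c[i]+[110,200],px2w(K,V,c[i]+[110,200],.016))
E
```

```text
mill [ 0.5905 -0.1732  0.13  ]
lidknob [ 0.6047 -0.3257  0.039 ]
pot [ 0.5263 -0.2566  0.051 ]
bottle [ 0.4438 -0.1964  0.14  ]
shaker [ 0.4615 -0.3553  0.08  ]
[  21   11   37   36 1020] [149.1451 228.3294] [0.5734 0.3688 0.016 ]
[  68   14   36   36 1018] [195.7957 231.3546] [0.5678 0.2736 0.016 ]
[ 115   17   36   36 1013] [242.3909 234.3633] [0.5623 0.1784 0.016 ]
[  17   55   36   36 1040] [144.7702 272.5567] [0.4832 0.3738 0.016 ]
[  64   58   37   36 1036] [191.8562 275.4624] [0.4779 0.2786 0.016 ]
[ 111   61   36   36 1022] [238.9863 278.3591] [0.4726 0.1832 0.016 ]
```

View pics/mat.png

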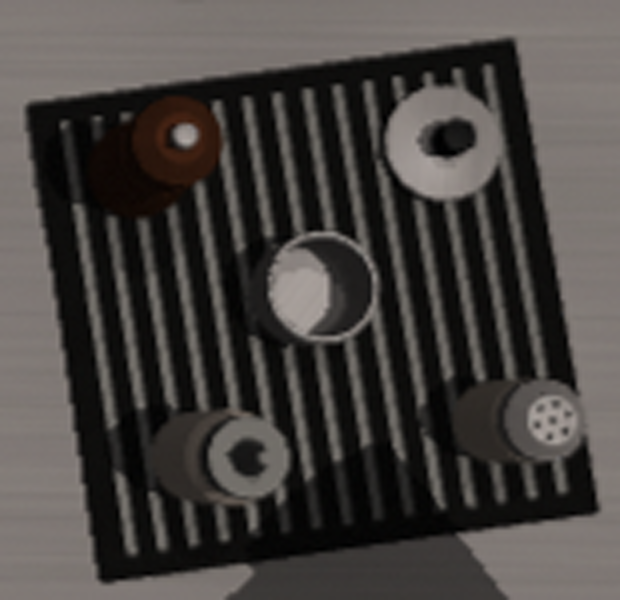

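The crop confirms it: the steel open pot is in the middle of the mat, with its ring centre at about (460.5,251.8). The lid plate is at (490.8,215.8), the mill nut at (426,213), the bottle cap at (441.8,294.5) and the shaker top at (518,285). Recess spacing measures 95/90 mm, as specified. I'll move to a survey pose over the mat.

>>> {"method": "jog_arm", "body": {"rows": [{"roll":6.28},{"roll":6.28},{"roll":6.29},{"tx":-1,"ty":1.3,"tz":-0.3},{"tx":-2.2,"ty":2.6,"tz":-0.3},{"tx":-2.2,"ty":2.6,"tz":-0.3},{"tx":-2.2,"ty":2.6,"tz":-0.3},{"tx":-2.2,"ty":2.6,"tz":-0.3},{"tx":-2.2,"ty":2.6,"tz":-0.3},{"tx":-2.2,"ty":2.6,"tz":-0.3},{"tx":-2.2,"ty":2.6,"tz":-0.3},{"tx":-2.2,"ty":2.6,"tz":-0.3},{"tx":-2.2,"ty":2.6,"tz":-0.3},{"tx":-2.2,"ty":2.6,"tz":-0.3},{"tx":-2.2,"ty":2.4,"tz":-0.3},{"tx":-1.6,"ty":1.3},{},{}]}}

```text
invalid input at $.rows[0]: expected keys tx, ty, tz, roll
```

```bash
python3 - <<'E'
from h import *
o=r.get_obs();im=r.camera("wrist")[:,:,::-1];cv2.imwrite("pics/w1.png",im)
np.save("o1.npy",np.r_[o["tool_pos"],o["orientation"]])
print(o["time"],o["tool_pos"],R.from_quat(o["orientation"]).as_matrix())
K,V=cam("wrist",o)
for n,p in dict(mill=[.5905,-.173,.13],lid=[.605,-.326,.039],pot=[.526,-.2575,.051],bottle=[.444,-.1964,.14],shaker=[.461,-.357,.084]).items():print(n,w2px(K,V,p))
E
```

```text
0.1 [ 0.1937 -0.5675  0.193 ] [[-0.9464 -0.3229 -0.0006]
 [-0.3229  0.9464  0.0015]
 [ 0.0001  0.0016 -1.    ]]
mill [545.7126 696.5581]
lid [389.7442 574.2706]
pot [468.9803 554.1649]
bottle [606.0106 613.401 ]
shaker [422.2604 523.4373]
```

View pics/w1.png

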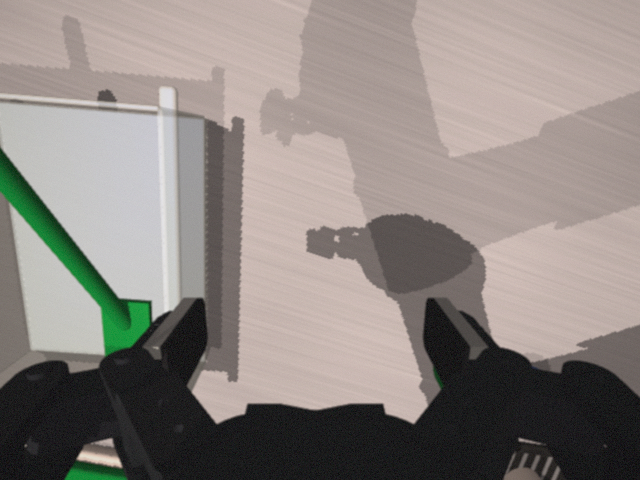

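The call was refused because every row needs all four keys, so nothing moved and the wrist picture shows only the drying rack and shadows. I'll repeat it with full rows and a slightly farther survey point.

>>> {"method": "jog_arm", "body": {"rows": [{"tx":0,"ty":0,"tz":0,"roll":6.28},{"tx":0,"ty":0,"tz":0,"roll":6.28},{"tx":0,"ty":0,"tz":0,"roll":6.29},{"tx":-1.6,"ty":1.5,"tz":-0.3,"roll":0},{"tx":-3,"ty":2.8,"tz":-0.4,"roll":0},{"tx":-3,"ty":2.8,"tz":-0.4,"roll":0},{"tx":-3,"ty":2.8,"tz":-0.4,"roll":0},{"tx":-3,"ty":2.8,"tz":-0.4,"roll":0},{"tx":-3,"ty":2.8,"tz":-0.4,"roll":0},{"tx":-3,"ty":2.8,"tz":-0.4,"roll":0},{"tx":-3,"ty":2.8,"tz":-0.4,"roll":0},{"tx":-3,"ty":2.8,"tz":-0.4,"roll":0},{"tx":-3,"ty":2.8,"tz":-0.4,"roll":0},{"tx":-3,"ty":2.8,"tz":0,"roll":0},{"tx":-2,"ty":1.5,"tz":0,"roll":0},{"tx":0,"ty":0,"tz":0,"roll":0},{"tx":0,"ty":0,"tz":0,"roll":0}]}}

```text
time: 1.85
tool_pos: [0.5299, -0.2575, 0.2323]
orientation: [-0.0, 1.0, 0.0, -0.001]
force: [-0.3, -0.4, -0.4]
opening: 0.0856
grasp_force: 0.0
```

```bash
python3 - <<'E'
from h import *
o=r.get_obs();im=r.camera("wrist")[:,:,::-1];cv2.imwrite("pics/w2.png",im)
print(o["time"],o["tool_pos"],R.from_quat(o["orientation"]).as_matrix())
K,V=cam("wrist",o);np.savez("w2.npz",K=K,V=V)
for n,p in dict(mill=[.5905,-.173,.13],lid=[.605,-.326,.039],pot=[.526,-.2575,.051],bottle=[.444,-.1964,.14],shaker=[.461,-.357,.084]).items():print(n,w2px(K,V,p))
E
```

```text
1.85 [ 0.5299 -0.2575  0.2323] [[-1.     -0.0008 -0.0013]
 [-0.0008  1.      0.0002]
 [ 0.0013  0.0002 -1.    ]]
mill [415.0986 297.9554]
lid [251.7926 275.3453]
pot [314.5525 205.6431]
bottle [401.0057 112.6769]
shaker [199.765  138.0421]
```

View pics/w2.png

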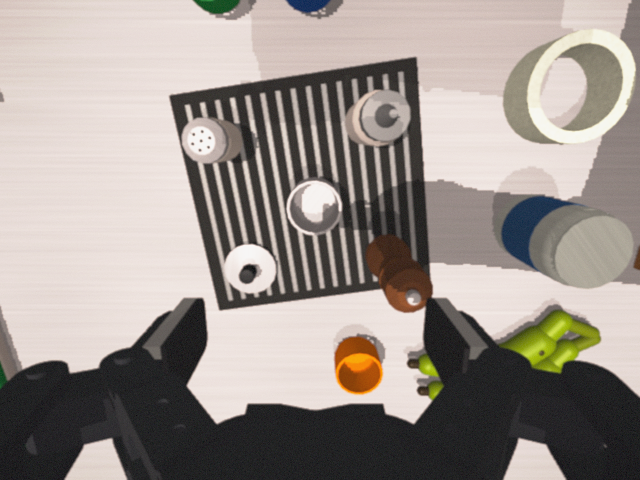

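The wrist view shows all five parts: pot rim (314,207), shaker holes (201,140), mill nut (413,297), lid knob (247.5,273) and bottle cap (385,117). I'll compare these with the top view.

```bash
python3 - <<'E'
from h import *
d=np.load("w2.npz");K,V=d["K"],d["V"];Kt,Vt=cam("top")
for n,w,t,z in[("mill nut",(413.5,297),(426,213.3),.129),("lid knob",(247.5,273),(493.8,213.8),.039),("lid plate",(250,269),(490.8,215.8),.0145),("pot",(314,207),(460.5,251.8),.051),("cap",(384.5,117),(441.8,294.5),.118),("nozzle",(398,113),(441,294),.145),("shaker",(201,140),(518,285),.083)]:print(n,px2w(K,V,w,z)[:2],px2w(Kt,Vt,t,z)[:2])
E
```

```text
mill nut [ 0.5901 -0.1741] [ 0.591  -0.1743]
lid knob [ 0.6023 -0.3306] [ 0.6052 -0.3314]
lid plate [ 0.6065 -0.3322] [ 0.6048 -0.3337]
pot [ 0.5274 -0.2581] [ 0.5267 -0.2586]
cap [ 0.4456 -0.2039] [ 0.4428 -0.2033]
nozzle [ 0.4446 -0.1996] [ 0.4438 -0.1952]
shaker [ 0.4626 -0.3564] [ 0.4614 -0.358 ]
```

Both cameras agree to within 3 mm. Now the pot.

>>> {"method": "jog_arm", "body": {"rows": [{"tx":0.3,"ty":-0.1,"tz":1.5,"roll":0},{"tx":0,"ty":0,"tz":3,"roll":0},{"tx":0,"ty":0,"tz":3,"roll":0},{"tx":0,"ty":0,"tz":3,"roll":0},{"tx":0,"ty":0,"tz":3,"roll":0},{"tx":0,"ty":0,"tz":3,"roll":0},{"tx":0,"ty":0,"tz":2.5,"roll":0},{"tx":0,"ty":0,"tz":1.5,"roll":0},{"tx":0,"ty":0,"tz":1.0,"roll":0},{"tx":0,"ty":0,"tz":0.4,"roll":0},{"tx":0,"ty":0,"tz":0,"roll":0},{"tx":0,"ty":0,"tz":0,"roll":0}]}}

```text
time: 3.1
tool_pos: [0.5275, -0.2592, 0.0152]
orientation: [0.0, 1.0, -0.0, 0.001]
force: [0.5, -0.8, 0.6]
opening: 0.0852
grasp_force: 0.0
```

>>> {"method": "jog_arm", "body": {"rows": [{"tx":0,"ty":0,"tz":0,"roll":0},{"tx":0,"ty":0,"tz":0,"roll":0},{"tx":0,"ty":0,"tz":0,"roll":0},{"tx":0,"ty":0,"tz":0,"roll":0},{"tx":0,"ty":0,"tz":0,"roll":0},{"tx":0,"ty":0,"tz":0,"roll":0},{"tx":0,"ty":0,"tz":0,"roll":0},{"tx":0,"ty":0,"tz":0,"roll":0}], "gripper": 0}}

```text
time: 3.9
tool_pos: [0.5268, -0.2589, 0.0139]
orientation: [0.0, 1.0, 0.0, -0.0]
force: [0.4, -0.1, 0.1]
opening: -0.0001
grasp_force: 0.0
```

The fingers shut on nothing, so I need to look.

```bash
python3 - <<'E'
from h import *
cv2.imwrite("pics/w3.png",np.hstack([cv2.resize(r.camera("wrist")[:,:,::-1],(400,300)),cv2.resize(r.camera("top")[180:330,380:580,::-1],(400,300))]))
E
```

```text
(no output)
```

View pics/w3.png

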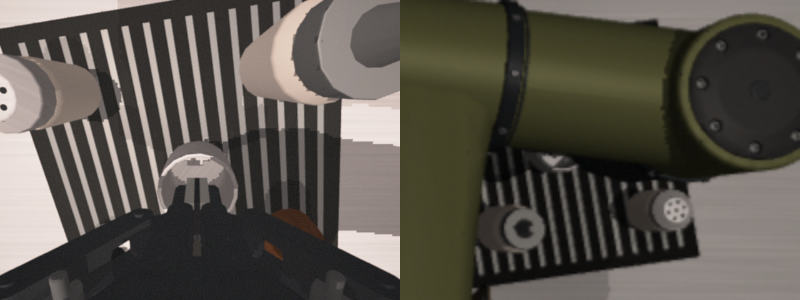

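The pot is still upright on the mat, but the fingers seem to have shut in front of it or in its mouth. I'll check a close crop.

```bash
python3 - <<'E'
from h import *
o=r.get_obs();im=r.camera("wrist")[:,:,::-1]
K,V=cam("wrist",o);print(o["tool_pos"],w2px(K,V,o["tool_pos"]),w2px(K,V,[.527,-.2585,.051]))
cv2.imwrite("pics/w4.png",cv2.resize(im[200:420,200:440],None,fx=2.5,fy=2.5,interpolation=cv2.INTER_CUBIC))
s=r.camera("side")[:,:,::-1];cv2.imwrite("pics/s4.png",cv2.resize(s[150:260,290:450],None,fx=4,fy=4,interpolation=cv2.INTER_CUBIC))
E
```

```text
[ 0.5268 -0.2589  0.0139] [314.3901 272.9315] [315.1837 304.0809]
```

View pics/w4.png

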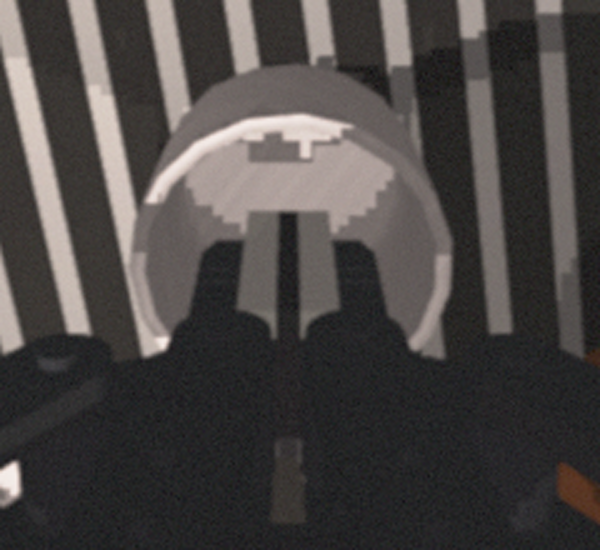

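View pics/s4.png

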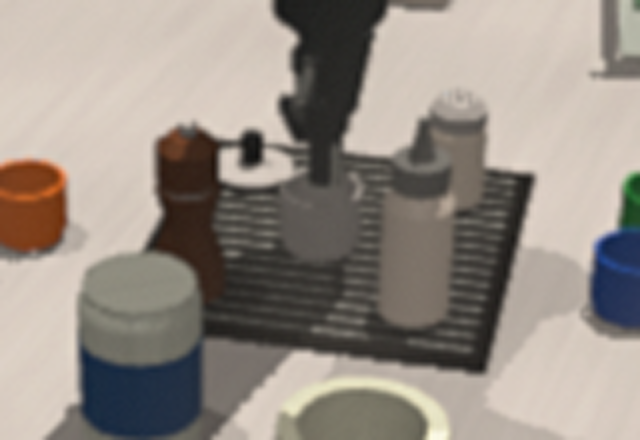

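The fingers are shut inside the pot's mouth, and the pot is upright and unmoved. They went past its thin wall under the full closing command. I'll rise straight out with the fingers still shut, reopen above, and close in steps with a limited opening while watching the force.

>>> {"method": "jog_arm", "body": {"rows": [{"tx":0,"ty":0,"tz":-1,"roll":0},{"tx":0,"ty":0,"tz":-2,"roll":0},{"tx":0,"ty":0,"tz":-2,"roll":0},{"tx":0,"ty":0,"tz":-2,"roll":0},{"tx":0,"ty":0,"tz":-1,"roll":0},{"tx":0,"ty":0,"tz":0,"roll":0}]}}

```text
time: 4.7
tool_pos: [0.5278, -0.2592, 0.0961]
orientation: [0.0, 1.0, -0.0, 0.002]
force: [-0.1, 0.1, -1.2]
opening: -0.0001
grasp_force: 0.0
```

>>> {"method": "jog_arm", "body": {"rows": [{"tx":0,"ty":0,"tz":0,"roll":0},{"tx":0,"ty":0,"tz":0,"roll":0},{"tx":0,"ty":0,"tz":0,"roll":0},{"tx":0,"ty":0,"tz":0,"roll":0},{"tx":0,"ty":0,"tz":0,"roll":0},{"tx":0,"ty":0,"tz":0,"roll":0},{"tx":0,"ty":0,"tz":0,"roll":0},{"tx":0,"ty":0,"tz":0,"roll":0}], "gripper": 1}}

```text
time: 5.5
tool_pos: [0.5268, -0.2589, 0.0939]
orientation: [0.0, 1.0, 0.0, -0.0]
force: [0.4, -0.5, 0.4]
opening: 0.0853
grasp_force: 0.0
```

```bash
python3 - <<'E'
from h import *
o=r.get_obs();im=r.camera("wrist")[:,:,::-1]
K,V=cam("wrist",o);print(o["opening"],o["tool_pos"],w2px(K,V,[.527,-.2585,.051]),w2px(K,V,[.527,-.2585+.028,.051]))
cv2.imwrite("pics/w5.png",im)
E
```

```text
0.08526873539082952 [ 0.5268 -0.2589  0.0939] [315.0539 249.5011] [358.9017 249.4653]
```

View pics/w5.png

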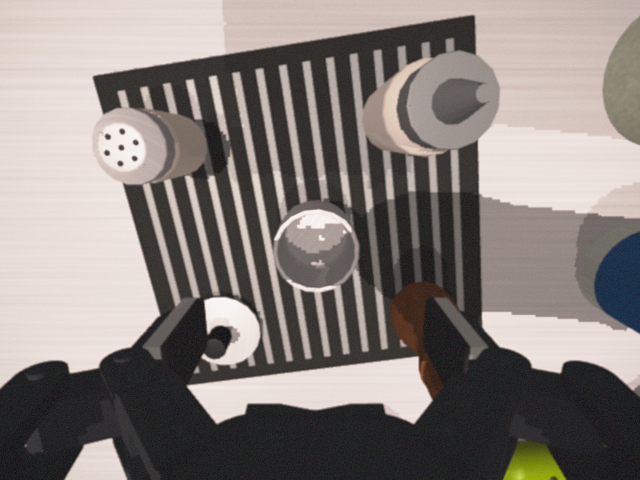

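The pot at (316,249) is unmoved and upright, and the open fingers clear everything. I'll descend again, to a slightly higher grip.

>>> {"method": "jog_arm", "body": {"rows": [{"tx":0,"ty":0,"tz":1,"roll":0},{"tx":0,"ty":0,"tz":2,"roll":0},{"tx":0,"ty":0,"tz":2,"roll":0},{"tx":0,"ty":0,"tz":1.5,"roll":0},{"tx":0,"ty":0,"tz":0.7,"roll":0},{"tx":0,"ty":0,"tz":0,"roll":0},{"tx":0,"ty":0,"tz":0,"roll":0},{"tx":0,"ty":0,"tz":0,"roll":0}]}}

```text
time: 6.35
tool_pos: [0.5275, -0.2591, 0.0231]
orientation: [0.0, 1.0, -0.0, 0.001]
force: [-0.2, 0.3, -1.0]
opening: 0.0855
grasp_force: 0.0
```

>>> {"method": "jog_arm", "body": {"rows": [{"tx":0,"ty":0,"tz":0,"roll":0},{"tx":0,"ty":0,"tz":0,"roll":0},{"tx":0,"ty":0,"tz":0,"roll":0},{"tx":0,"ty":0,"tz":0,"roll":0},{"tx":0,"ty":0,"tz":0,"roll":0}], "gripper": 0.63}}

```text
time: 6.85
tool_pos: [0.5268, -0.2589, 0.0219]
orientation: [0.0, 1.0, 0.0, -0.0]
force: [-0.6, -0.2, -0.9]
opening: 0.0537
grasp_force: 0.0
```

>>> {"method": "jog_arm", "body": {"rows": [{"tx":0,"ty":0,"tz":0,"roll":0},{"tx":0,"ty":0,"tz":0,"roll":0},{"tx":0,"ty":0,"tz":0,"roll":0}], "gripper": 0.58}}

```text
time: 7.15
tool_pos: [0.5268, -0.2589, 0.0218]
orientation: [0.0, 1.0, 0.0, -0.0]
force: [-0.2, -0.8, 0.6]
opening: 0.0495
grasp_force: 0.0
```

```bash
python3 - <<'E'
from h import *
o=r.get_obs();im=r.camera("wrist")[:,:,::-1]
K,V=cam("wrist",o);print(o["opening"],o["grasp_force"],o["tool_pos"],w2px(K,V,[.527,-.2585,.051]))
a=cv2.resize(im[150:450,140:490],(700,600),interpolation=cv2.INTER_CUBIC)
cv2.imwrite("pics/w6.png",a)
E
```

```text
0.049466234419746326 0.0 [ 0.5268 -0.2589  0.0218] [315.1927 296.378 ]
```

View pics/w6.png

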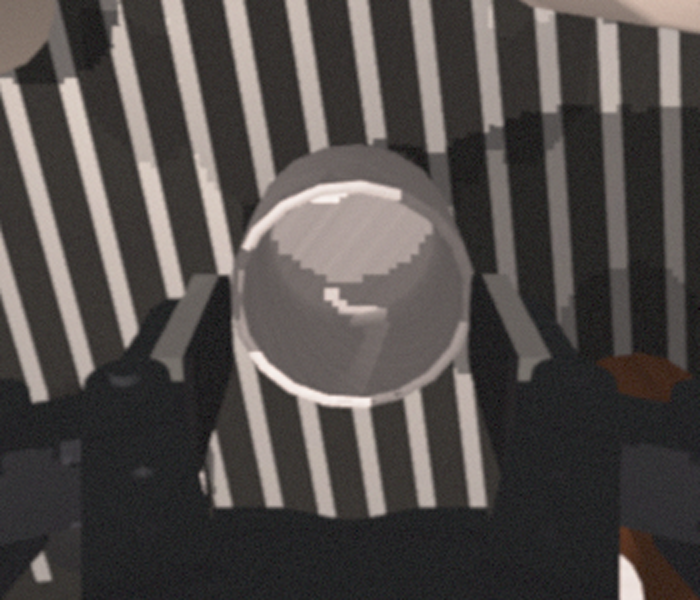

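The pads straddle the pot's wall (rim spans columns 235–470 in the crop) and there is no contact force yet. I'll close a little further.

>>> {"method": "jog_arm", "body": {"rows": [{"tx":0,"ty":0,"tz":0,"roll":0},{"tx":0,"ty":0,"tz":0,"roll":0},{"tx":0,"ty":0,"tz":0,"roll":0}], "gripper": 0.55}}

```text
time: 7.5
tool_pos: [0.5268, -0.2589, 0.0218]
orientation: [0.0, 1.0, 0.0, -0.0]
force: [-0.2, 0.4, -0.0]
opening: 0.0471
grasp_force: 0.0
```

>>> {"method": "jog_arm", "body": {"rows": [{"tx":0,"ty":0,"tz":0,"roll":0},{"tx":0,"ty":0,"tz":0,"roll":0},{"tx":0,"ty":0,"tz":0,"roll":0}], "gripper": 0.52}}

```text
time: 7.8
tool_pos: [0.5268, -0.2589, 0.0218]
orientation: [0.0, 1.0, 0.0, -0.0]
force: [0.5, 0.2, -0.0]
opening: 0.0448
grasp_force: 0.0
```

```bash
python3 - <<'E'
from h import *
o=r.get_obs();im=r.camera("wrist")[:,:,::-1]
K,V=cam("wrist",o);print(o["opening"],o["grasp_force"],o["tool_pos"],w2px(K,V,[.527,-.2585,.051]))
a=cv2.resize(im[150:450,140:490],(700,600),interpolation=cv2.INTER_CUBIC)
cv2.imwrite("pics/w7.png",a)
E
```

```text
0.044767839619945154 0.0 [ 0.5268 -0.2589  0.0218] [315.1584 296.3455]
```

View pics/w7.png

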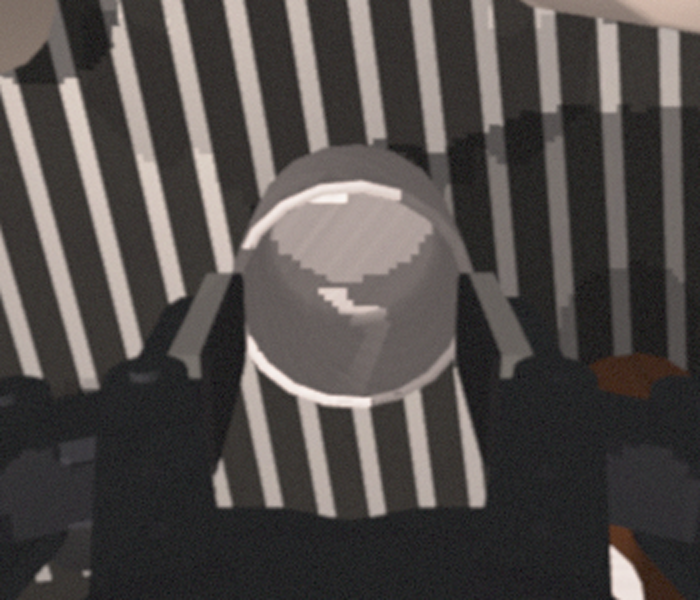

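The pads hide the rim, so the fingers are still above the pot. From the pixel width of the opening, the real tips lie about 38 mm behind the reported TCP, which also explains the empty first grasp. I'll open up and lower in small steps, watching the force.

>>> {"method": "jog_arm", "body": {"rows": [{"tx":0,"ty":0,"tz":0,"roll":0},{"tx":0,"ty":0,"tz":0,"roll":0},{"tx":0,"ty":0,"tz":0,"roll":0},{"tx":0,"ty":0,"tz":0,"roll":0},{"tx":0,"ty":0,"tz":0,"roll":0},{"tx":0,"ty":0,"tz":0.6,"roll":0},{"tx":0,"ty":0,"tz":0.6,"roll":0},{"tx":0,"ty":0,"tz":0.4,"roll":0},{"tx":0,"ty":0,"tz":0,"roll":0},{"tx":0,"ty":0,"tz":0,"roll":0}], "gripper": 1}}

```text
time: 8.85
tool_pos: [0.5267, -0.2589, 0.0057]
orientation: [0.0, 1.0, -0.0, -0.0]
force: [-0.1, -0.8, 0.3]
opening: 0.0854
grasp_force: 0.0
```

>>> {"method": "jog_arm", "body": {"rows": [{"tx":0,"ty":0,"tz":0.4,"roll":0},{"tx":0,"ty":0,"tz":0.4,"roll":0},{"tx":0,"ty":0,"tz":0,"roll":0},{"tx":0,"ty":0,"tz":0,"roll":0}]}}

```text
time: 9.25
tool_pos: [0.5267, -0.2589, -0.0023]
orientation: [0.0, 1.0, 0.0, -0.0]
force: [0.1, -0.5, -0.5]
opening: 0.0853
grasp_force: 0.0
```

>>> {"method": "jog_arm", "body": {"rows": [{"tx":0,"ty":0,"tz":0.3,"roll":0},{"tx":0,"ty":0,"tz":0.3,"roll":0},{"tx":0,"ty":0,"tz":0,"roll":0},{"tx":0,"ty":0,"tz":0,"roll":0}]}}

```text
time: 9.65
tool_pos: [0.5267, -0.2589, -0.0083]
orientation: [0.0, 1.0, 0.0, -0.0]
force: [0.0, -0.6, 0.5]
opening: 0.0852
grasp_force: 0.0
```

>>> {"method": "jog_arm", "body": {"rows": [{"tx":0,"ty":0,"tz":0,"roll":0},{"tx":0,"ty":0,"tz":0,"roll":0},{"tx":0,"ty":0,"tz":0,"roll":0},{"tx":0,"ty":0,"tz":0,"roll":0},{"tx":0,"ty":0,"tz":0,"roll":0}], "gripper": 0.52}}

```text
time: 10.15
tool_pos: [0.5273, -0.259, -0.0075]
orientation: [0.0, 1.0, -0.0, 0.001]
force: [-0.4, 0.5, 3.4]
opening: 0.0529
grasp_force: 65.2
```

The pot is gripped: opening 53 mm, 65 N. That confirms the tip offset. Now lift and carry it to the near-middle recess.

>>> {"method": "jog_arm", "body": {"rows": [{"tx":0,"ty":0,"tz":-0.7,"roll":0},{"tx":0,"ty":0,"tz":-1.5,"roll":0},{"tx":0,"ty":0,"tz":-2.5,"roll":0},{"tx":0,"ty":0,"tz":-3,"roll":0},{"tx":0,"ty":0,"tz":-3,"roll":0},{"tx":0,"ty":0,"tz":-3,"roll":0},{"tx":0,"ty":0,"tz":-2.5,"roll":0},{"tx":0,"ty":0,"tz":-1.5,"roll":0},{"tx":0,"ty":0,"tz":-0.8,"roll":0},{"tx":0,"ty":0,"tz":0,"roll":0}]}}

```text
time: 11.15
tool_pos: [0.527, -0.2589, 0.1775]
orientation: [0.0, 1.0, 0.0, 0.0]
force: [0.8, 0.0, -1.2]
opening: 0.0532
grasp_force: 64.7
```

>>> {"method": "jog_arm", "body": {"rows": [{"tx":0.1,"ty":0.9,"tz":0,"roll":0},{"tx":0.2,"ty":2,"tz":0,"roll":0},{"tx":0.3,"ty":3.2,"tz":0,"roll":0},{"tx":0.3,"ty":3.4,"tz":0,"roll":0},{"tx":0.3,"ty":3.4,"tz":0,"roll":0},{"tx":0.3,"ty":3.4,"tz":0,"roll":0},{"tx":0.3,"ty":3.4,"tz":0,"roll":0},{"tx":0.3,"ty":3.4,"tz":0,"roll":0},{"tx":0.3,"ty":3.4,"tz":0,"roll":0},{"tx":0.3,"ty":3.4,"tz":0,"roll":0},{"tx":0.3,"ty":3.4,"tz":0,"roll":0},{"tx":0.3,"ty":3.4,"tz":0,"roll":0},{"tx":0.3,"ty":3.4,"tz":0,"roll":0},{"tx":0.3,"ty":3.4,"tz":0,"roll":0},{"tx":0.3,"ty":3.4,"tz":0,"roll":0},{"tx":0.3,"ty":3.2,"tz":0,"roll":0},{"tx":0.2,"ty":2.2,"tz":0,"roll":0},{"tx":0.2,"ty":1.4,"tz":0,"roll":0},{"tx":0,"ty":0,"tz":0,"roll":0},{"tx":0,"ty":0,"tz":0,"roll":0}]}}

```text
time: 13.15
tool_pos: [0.4775, 0.2777, 0.1763]
orientation: [-0.0, 1.0, -0.001, -0.0]
force: [-0.2, -0.5, -1.6]
opening: 0.0531
grasp_force: 64.7
```

>>> {"method": "jog_arm", "body": {"rows": [{"tx":0,"ty":0,"tz":1,"roll":0},{"tx":0,"ty":0,"tz":2,"roll":0},{"tx":0,"ty":0,"tz":3,"roll":0},{"tx":0,"ty":0,"tz":3,"roll":0},{"tx":0,"ty":0,"tz":3,"roll":0},{"tx":0,"ty":0,"tz":2.5,"roll":0},{"tx":0,"ty":0,"tz":1.2,"roll":0},{"tx":0,"ty":0,"tz":0.7,"roll":0},{"tx":0,"ty":0,"tz":0.4,"roll":0},{"tx":0,"ty":0,"tz":0.3,"roll":0},{"tx":0,"ty":0,"tz":0.2,"roll":0},{"tx":0,"ty":0,"tz":0,"roll":0},{"tx":0,"ty":0,"tz":0,"roll":0}]}}

```text
time: 14.45
tool_pos: [0.4781, 0.2784, 0.0045]
orientation: [0.0, 1.0, 0.0, 0.0]
force: [0.3, 0.6, -1.4]
opening: 0.0531
grasp_force: 64.7
```

>>> {"method": "jog_arm", "body": {"rows": [{"tx":0,"ty":0,"tz":0.15,"roll":0},{"tx":0,"ty":0,"tz":0.15,"roll":0},{"tx":0,"ty":0,"tz":0,"roll":0},{"tx":0,"ty":0,"tz":0,"roll":0}]}}

```text
time: 14.85
tool_pos: [0.4779, 0.2781, 0.0009]
orientation: [0.0, 1.0, 0.0, -0.0]
force: [-1.2, -0.3, -1.1]
opening: 0.0533
grasp_force: 64.7
```

>>> {"method": "jog_arm", "body": {"rows": [{"tx":0,"ty":0,"tz":0.1,"roll":0},{"tx":0,"ty":0,"tz":0.05,"roll":0},{"tx":0,"ty":0,"tz":0,"roll":0},{"tx":0,"ty":0,"tz":0,"roll":0}]}}

```text
time: 15.25
tool_pos: [0.4781, 0.2782, 0.0005]
orientation: [-0.0, 1.0, 0.0, 0.0]
force: [-3.9, -2.0, 5.3]
opening: 0.0533
grasp_force: 65.5
```

>>> {"method": "jog_arm", "body": {"rows": [{"tx":0,"ty":0,"tz":0,"roll":0},{"tx":0,"ty":0,"tz":0,"roll":0},{"tx":0,"ty":0,"tz":0,"roll":0},{"tx":0,"ty":0,"tz":0,"roll":0},{"tx":0,"ty":0,"tz":0,"roll":0},{"tx":0,"ty":0,"tz":-1,"roll":0},{"tx":0,"ty":0,"tz":-2,"roll":0},{"tx":0,"ty":0,"tz":-3,"roll":0},{"tx":0,"ty":0,"tz":-4,"roll":0},{"tx":0,"ty":0,"tz":-4,"roll":0},{"tx":0,"ty":0,"tz":-2,"roll":0},{"tx":0,"ty":0,"tz":0,"roll":0}], "gripper": 1}}

```text
time: 16.45
tool_pos: [0.4795, 0.2791, 0.1647]
orientation: [0.0, 1.0, 0.002, 0.003]
force: [0.3, 0.3, 0.2]
opening: 0.0856
grasp_force: 0.0
```

The pot is down and released. Next is the shaker.

>>> {"method": "jog_arm", "body": {"rows": [{"tx":0.05,"ty":-1.5,"tz":0,"roll":0},{"tx":0.1,"ty":-3,"tz":0,"roll":0},{"tx":0.1,"ty":-4,"tz":0,"roll":0},{"tx":0.1,"ty":-4,"tz":0,"roll":0},{"tx":0.1,"ty":-4,"tz":0,"roll":0},{"tx":0.1,"ty":-4,"tz":0,"roll":0},{"tx":0.1,"ty":-4,"tz":0,"roll":0},{"tx":0.1,"ty":-4,"tz":0,"roll":0},{"tx":0.1,"ty":-4,"tz":0,"roll":0},{"tx":0.1,"ty":-4,"tz":0,"roll":0},{"tx":0.1,"ty":-4,"tz":0,"roll":0},{"tx":0.1,"ty":-4,"tz":0,"roll":0},{"tx":0.1,"ty":-4,"tz":0,"roll":0},{"tx":0.1,"ty":-4,"tz":0,"roll":0},{"tx":0.1,"ty":-4,"tz":0,"roll":0},{"tx":0.1,"ty":-4,"tz":0,"roll":0},{"tx":0.1,"ty":-2,"tz":0,"roll":0},{"tx":0,"ty":-1.1,"tz":0,"roll":0},{"tx":0,"ty":0,"tz":0,"roll":0},{"tx":0,"ty":0,"tz":0,"roll":0}]}}

```text
time: 18.45
tool_pos: [0.4611, -0.3573, 0.159]
orientation: [0.0, 1.0, 0.0, -0.0]
force: [0.6, 0.2, -0.2]
opening: 0.0857
grasp_force: 0.0
```

```bash
python3 - <<'E'
from h import *
o=r.get_obs();im=r.camera("wrist")[:,:,::-1]
K,V=cam("wrist",o);print(o["tool_pos"],w2px(K,V,[.462,-.357,.083]))
t=r.camera("top")[:,:,::-1]
b=cv2.resize(t[190:320,110:283],(400,300),interpolation=cv2.INTER_CUBIC)
cv2.imwrite("pics/w8.png",np.hstack([cv2.resize(im,(400,300),interpolation=cv2.INTER_AREA),b]))
E
```

```text
[ 0.4611 -0.3573  0.159 ] [314.8582 237.2764]
```

View pics/w8.png

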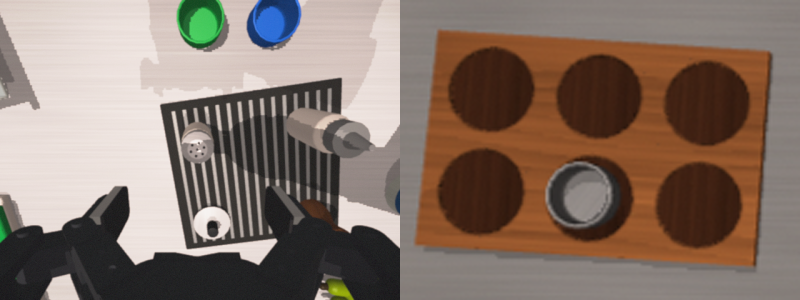

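The shaker cap at wrist pixel (317,240) sits where predicted, and the pot stands in the near-middle recess. Descend on the shaker and close.

>>> {"method": "jog_arm", "body": {"rows": [{"tx":0,"ty":0,"tz":1.5,"roll":0},{"tx":0,"ty":0,"tz":3,"roll":0},{"tx":0,"ty":0,"tz":3,"roll":0},{"tx":0,"ty":0,"tz":3,"roll":0},{"tx":0,"ty":0,"tz":3,"roll":0},{"tx":0,"ty":0,"tz":1.8,"roll":0},{"tx":0,"ty":0,"tz":1,"roll":0},{"tx":0,"ty":0,"tz":0.6,"roll":0},{"tx":0,"ty":0,"tz":0,"roll":0},{"tx":0,"ty":0,"tz":0,"roll":0}]}}

```text
time: 19.55
tool_pos: [0.462, -0.3581, -0.0086]
orientation: [-0.0, 1.0, -0.0, 0.001]
force: [-0.2, -0.6, 0.1]
opening: 0.0856
grasp_force: 0.0
```

>>> {"method": "jog_arm", "body": {"rows": [{"tx":0,"ty":0,"tz":0,"roll":0},{"tx":0,"ty":0,"tz":0,"roll":0},{"tx":0,"ty":0,"tz":0,"roll":0},{"tx":0,"ty":0,"tz":0,"roll":0},{"tx":0,"ty":0,"tz":0,"roll":0},{"tx":0,"ty":0,"tz":0,"roll":0},{"tx":0,"ty":0,"tz":0,"roll":0}], "gripper": 0.4}}

```text
time: 20.25
tool_pos: [0.4617, -0.3581, -0.0089]
orientation: [-0.0, 1.0, -0.0, 0.0]
force: [0.2, 1.2, 5.3]
opening: 0.0406
grasp_force: 61.2
```

```bash
python3 - <<'E'
from h import *
K,V=cam("top");print("pot rim",px2w(K,V,(187.85,274.5),.059))
E
```

```text
pot rim [0.4784 0.2758 0.059 ]
```

>>> {"method": "jog_arm", "body": {"rows": [{"tx":0,"ty":0,"tz":-0.7,"roll":0},{"tx":0,"ty":0,"tz":-1.5,"roll":0},{"tx":0,"ty":0,"tz":-2.5,"roll":0},{"tx":0,"ty":0,"tz":-3,"roll":0},{"tx":0,"ty":0,"tz":-3,"roll":0},{"tx":0,"ty":0,"tz":-3,"roll":0},{"tx":0,"ty":0,"tz":-2,"roll":0},{"tx":0,"ty":0,"tz":-1.3,"roll":0},{"tx":0,"ty":0,"tz":0,"roll":0}]}}

```text
time: 21.15
tool_pos: [0.4619, -0.3583, 0.1626]
orientation: [0.0, 1.0, -0.001, 0.001]
force: [0.0, -0.4, -1.3]
opening: 0.0408
grasp_force: 60.7
```

>>> {"method": "jog_arm", "body": {"rows": [{"tx":0,"ty":1.5,"tz":0,"roll":0},{"tx":-0.1,"ty":3,"tz":0,"roll":0},{"tx":-0.1,"ty":4,"tz":0,"roll":0},{"tx":-0.1,"ty":4,"tz":0,"roll":0},{"tx":-0.1,"ty":4,"tz":0,"roll":0},{"tx":-0.1,"ty":4,"tz":0,"roll":0},{"tx":-0.1,"ty":4,"tz":0,"roll":0},{"tx":-0.1,"ty":4,"tz":0,"roll":0},{"tx":-0.1,"ty":4,"tz":0,"roll":0},{"tx":-0.1,"ty":4,"tz":0,"roll":0},{"tx":-0.1,"ty":4,"tz":0,"roll":0},{"tx":-0.1,"ty":4,"tz":0,"roll":0},{"tx":-0.1,"ty":4,"tz":0,"roll":0},{"tx":-0.1,"ty":4,"tz":0,"roll":0},{"tx":-0.1,"ty":4,"tz":0,"roll":0},{"tx":-0.1,"ty":4,"tz":0,"roll":0},{"tx":-0.1,"ty":4,"tz":0,"roll":0},{"tx":-0.1,"ty":4,"tz":0,"roll":0},{"tx":-0.2,"ty":3,"tz":0,"roll":0},{"tx":-0.2,"ty":1.7,"tz":0,"roll":0}]}}

```text
time: 23.15
tool_pos: [0.4806, 0.3761, 0.1577]
orientation: [-0.001, 1.0, -0.001, -0.002]
force: [0.1, -0.1, -0.9]
opening: 0.0407
grasp_force: 60.9
```

>>> {"method": "jog_arm", "body": {"rows": [{"tx":-0.1,"ty":0,"tz":0,"roll":0},{"tx":0,"ty":0,"tz":0,"roll":0},{"tx":0,"ty":0,"tz":0,"roll":0}]}}

```text
time: 23.45
tool_pos: [0.483, 0.3734, 0.1599]
orientation: [0.0, 1.0, -0.0, -0.0]
force: [0.3, -0.3, -1.4]
opening: 0.0406
grasp_force: 60.9
```

>>> {"method": "jog_arm", "body": {"rows": [{"tx":0,"ty":0,"tz":1,"roll":0},{"tx":0,"ty":0,"tz":2.5,"roll":0},{"tx":0,"ty":0,"tz":3,"roll":0},{"tx":0,"ty":0,"tz":3,"roll":0},{"tx":0,"ty":0,"tz":3,"roll":0},{"tx":0,"ty":0,"tz":1.5,"roll":0},{"tx":0,"ty":0,"tz":0.8,"roll":0},{"tx":0,"ty":0,"tz":0.5,"roll":0},{"tx":0,"ty":0,"tz":0.3,"roll":0},{"tx":0,"ty":0,"tz":0.2,"roll":0},{"tx":0,"ty":0,"tz":0,"roll":0},{"tx":0,"ty":0,"tz":0,"roll":0}]}}

```text
time: 24.65
tool_pos: [0.4837, 0.3745, 0.0031]
orientation: [0.0, 1.0, 0.0, 0.0]
force: [0.2, 0.6, -0.8]
opening: 0.0405
grasp_force: 60.8
```

>>> {"method": "jog_arm", "body": {"rows": [{"tx":0,"ty":0,"tz":0.1,"roll":0},{"tx":0,"ty":0,"tz":0,"roll":0},{"tx":0,"ty":0,"tz":0,"roll":0}]}}

```text
time: 24.95
tool_pos: [0.4834, 0.3741, 0.0014]
orientation: [0.0, 1.0, 0.0, -0.0]
force: [0.4, 0.0, -2.2]
opening: 0.0398
grasp_force: 60.8
```

>>> {"method": "jog_arm", "body": {"rows": [{"tx":0,"ty":0,"tz":0.1,"roll":0},{"tx":0,"ty":0,"tz":0.1,"roll":0},{"tx":0,"ty":0,"tz":0,"roll":0},{"tx":0,"ty":0,"tz":0,"roll":0}]}}

```text
time: 25.35
tool_pos: [0.4834, 0.3741, -0.0006]
orientation: [0.0, 1.0, -0.0, -0.0]
force: [0.6, 0.3, -1.4]
opening: 0.0408
grasp_force: 61.0
```

>>> {"method": "jog_arm", "body": {"rows": [{"tx":0,"ty":0,"tz":0.1,"roll":0},{"tx":0,"ty":0,"tz":0,"roll":0},{"tx":0,"ty":0,"tz":0,"roll":0}]}}

```text
time: 25.65
tool_pos: [0.4836, 0.3742, -0.0009]
orientation: [0.0, 1.0, 0.0, 0.0]
force: [-2.4, -0.6, 4.8]
opening: 0.0405
grasp_force: 61.3
```

>>> {"method": "jog_arm", "body": {"rows": [{"tx":0,"ty":0,"tz":0,"roll":0},{"tx":0,"ty":0,"tz":0,"roll":0},{"tx":0,"ty":0,"tz":0,"roll":0},{"tx":0,"ty":0,"tz":0,"roll":0},{"tx":0,"ty":0,"tz":0,"roll":0},{"tx":0,"ty":0,"tz":-1,"roll":0},{"tx":0,"ty":0,"tz":-2,"roll":0},{"tx":0,"ty":0,"tz":-3,"roll":0},{"tx":0,"ty":0,"tz":-4,"roll":0},{"tx":0,"ty":0,"tz":-4,"roll":0},{"tx":0,"ty":0,"tz":-3,"roll":0},{"tx":0,"ty":0,"tz":0,"roll":0}], "gripper": 1}}

```text
time: 26.85
tool_pos: [0.4854, 0.3754, 0.1757]
orientation: [0.0, 1.0, 0.003, 0.004]
force: [1.0, -0.2, 0.1]
opening: 0.0855
grasp_force: 0.0
```

>>> {"method": "jog_arm", "body": {"rows": [{"tx":-0.3,"ty":-1.5,"tz":0,"roll":0},{"tx":-0.7,"ty":-3,"tz":0,"roll":0},{"tx":-0.7,"ty":-4,"tz":0,"roll":0},{"tx":-0.7,"ty":-4,"tz":0,"roll":0},{"tx":-0.7,"ty":-4,"tz":0,"roll":0},{"tx":-0.7,"ty":-4,"tz":0,"roll":0},{"tx":-0.7,"ty":-4,"tz":0,"roll":0},{"tx":-0.7,"ty":-4,"tz":0,"roll":0},{"tx":-0.7,"ty":-4,"tz":0,"roll":0},{"tx":-0.7,"ty":-4,"tz":0,"roll":0},{"tx":-0.7,"ty":-4,"tz":0,"roll":0},{"tx":-0.7,"ty":-4,"tz":0,"roll":0},{"tx":-0.7,"ty":-4,"tz":0,"roll":0},{"tx":-0.7,"ty":-3,"tz":0,"roll":0},{"tx":-0.7,"ty":-2,"tz":0,"roll":0},{"tx":-0.6,"ty":-1.3,"tz":0,"roll":0},{"tx":0,"ty":0,"tz":0,"roll":0},{"tx":0,"ty":0,"tz":0,"roll":0}]}}

```text
time: 28.65
tool_pos: [0.59, -0.1738, 0.1678]
orientation: [0.0, 1.0, 0.0, -0.001]
force: [-0.5, 0.9, -0.1]
opening: 0.0853
grasp_force: 0.0
```

>>> {"method": "jog_arm", "body": {"rows": [{"tx":0,"ty":0,"tz":1.5,"roll":0},{"tx":0,"ty":0,"tz":3,"roll":0},{"tx":0,"ty":0,"tz":3,"roll":0},{"tx":0,"ty":0,"tz":2.5,"roll":0},{"tx":0,"ty":0,"tz":1.5,"roll":0},{"tx":0,"ty":0,"tz":0.7,"roll":0},{"tx":0,"ty":0,"tz":0.3,"roll":0},{"tx":0,"ty":0,"tz":0,"roll":0},{"tx":0,"ty":0,"tz":0,"roll":0}]}}

```text
time: 29.55
tool_pos: [0.5911, -0.174, 0.0448]
orientation: [0.0, 1.0, -0.0, 0.001]
force: [0.3, 0.6, -0.4]
opening: 0.0853
grasp_force: 0.0
```

>>> {"method": "jog_arm", "body": {"rows": [{"tx":0,"ty":0,"tz":0,"roll":0},{"tx":0,"ty":0,"tz":0,"roll":0},{"tx":0,"ty":0,"tz":0,"roll":0},{"tx":0,"ty":0,"tz":0,"roll":0},{"tx":0,"ty":0,"tz":0,"roll":0},{"tx":0,"ty":0,"tz":0,"roll":0},{"tx":0,"ty":0,"tz":0,"roll":0}], "gripper": 0.4}}

```text
time: 30.25
tool_pos: [0.5908, -0.1741, 0.0441]
orientation: [0.0, 1.0, -0.0, 0.001]
force: [0.8, -1.1, 4.2]
opening: 0.0409
grasp_force: 62.6
```

The mill is gripped by its head. Carry it to near right.

>>> {"method": "jog_arm", "body": {"rows": [{"tx":0,"ty":0,"tz":-0.7,"roll":0},{"tx":0,"ty":0,"tz":-1.5,"roll":0},{"tx":0,"ty":0,"tz":-2.5,"roll":0},{"tx":0,"ty":0,"tz":-3,"roll":0},{"tx":0,"ty":0,"tz":-3,"roll":0},{"tx":0,"ty":0,"tz":-2.5,"roll":0},{"tx":0,"ty":0,"tz":-1.8,"roll":0},{"tx":0,"ty":0,"tz":0,"roll":0}]}}

```text
time: 31.05
tool_pos: [0.5914, -0.1743, 0.1974]
orientation: [0.0, 1.0, -0.0, 0.003]
force: [-0.5, -0.8, -0.9]
opening: 0.0409
grasp_force: 62.1
```

>>> {"method": "jog_arm", "body": {"rows": [{"tx":0.3,"ty":0.8,"tz":0,"roll":0},{"tx":0.6,"ty":2,"tz":0,"roll":0},{"tx":0.9,"ty":2.8,"tz":0,"roll":0},{"tx":0.9,"ty":2.8,"tz":0,"roll":0},{"tx":0.9,"ty":2.8,"tz":0,"roll":0},{"tx":0.9,"ty":2.8,"tz":0,"roll":0},{"tx":0.9,"ty":2.8,"tz":0,"roll":0},{"tx":0.9,"ty":2.8,"tz":0,"roll":0},{"tx":0.9,"ty":2.8,"tz":0,"roll":0},{"tx":0.9,"ty":2.8,"tz":0,"roll":0},{"tx":0.9,"ty":2.8,"tz":0,"roll":0},{"tx":0.9,"ty":2.8,"tz":0,"roll":0},{"tx":0.9,"ty":2.8,"tz":0,"roll":0},{"tx":0.7,"ty":1.5,"tz":0,"roll":0},{"tx":0.3,"ty":0.6,"tz":0,"roll":0},{"tx":0,"ty":0,"tz":0,"roll":0},{"tx":0,"ty":0,"tz":0,"roll":0}]}}

```text
time: 32.75
tool_pos: [0.4722, 0.1826, 0.1928]
orientation: [0.0, 1.0, -0.0, -0.0]
force: [-0.3, -1.0, -1.7]
opening: 0.0411
grasp_force: 62.1
```

>>> {"method": "jog_arm", "body": {"rows": [{"tx":0,"ty":0,"tz":1,"roll":0},{"tx":0,"ty":0,"tz":2.5,"roll":0},{"tx":0,"ty":0,"tz":3,"roll":0},{"tx":0,"ty":0,"tz":3,"roll":0},{"tx":0,"ty":0,"tz":2,"roll":0},{"tx":0,"ty":0,"tz":1,"roll":0},{"tx":0,"ty":0,"tz":0.7,"roll":0},{"tx":0,"ty":0,"tz":0.4,"roll":0},{"tx":0,"ty":0,"tz":0.2,"roll":0},{"tx":0,"ty":0,"tz":0.1,"roll":0},{"tx":0,"ty":0,"tz":0,"roll":0},{"tx":0,"ty":0,"tz":0,"roll":0}]}}

```text
time: 33.95
tool_pos: [0.4726, 0.1833, 0.0549]
orientation: [0.0, 1.0, 0.0, 0.0]
force: [-0.4, 0.1, -1.5]
opening: 0.0408
grasp_force: 62.1
```

>>> {"method": "jog_arm", "body": {"rows": [{"tx":0,"ty":0,"tz":0.1,"roll":0},{"tx":0,"ty":0,"tz":0,"roll":0},{"tx":0,"ty":0,"tz":0,"roll":0}]}}

```text
time: 34.25
tool_pos: [0.4724, 0.1832, 0.0534]
orientation: [0.0, 1.0, 0.0, -0.0]
force: [-0.1, -0.6, -1.1]
opening: 0.0412
grasp_force: 62.1
```

>>> {"method": "jog_arm", "body": {"rows": [{"tx":0,"ty":0,"tz":0.1,"roll":0},{"tx":0,"ty":0,"tz":0,"roll":0},{"tx":0,"ty":0,"tz":0,"roll":0}]}}

```text
time: 34.55
tool_pos: [0.4724, 0.1831, 0.0524]
orientation: [0.0, 1.0, 0.0, -0.0]
force: [-0.1, 0.2, -1.8]
opening: 0.0414
grasp_force: 62.1
```

>>> {"method": "jog_arm", "body": {"rows": [{"tx":0,"ty":0,"tz":0.1,"roll":0},{"tx":0,"ty":0,"tz":0,"roll":0},{"tx":0,"ty":0,"tz":0,"roll":0}]}}

```text
time: 34.85
tool_pos: [0.4726, 0.1832, 0.0521]
orientation: [0.0, 1.0, 0.0, 0.0]
force: [-1.3, -0.0, 3.7]
opening: 0.0414
grasp_force: 62.8
```

>>> {"method": "jog_arm", "body": {"rows": [{"tx":0,"ty":0,"tz":0,"roll":0},{"tx":0,"ty":0,"tz":0,"roll":0},{"tx":0,"ty":0,"tz":0,"roll":0},{"tx":0,"ty":0,"tz":0,"roll":0},{"tx":0,"ty":0,"tz":0,"roll":0},{"tx":0,"ty":0,"tz":-1,"roll":0},{"tx":0,"ty":0,"tz":-2,"roll":0},{"tx":0,"ty":0,"tz":-3,"roll":0},{"tx":0,"ty":0,"tz":-3,"roll":0},{"tx":0,"ty":0,"tz":-2,"roll":0},{"tx":0,"ty":0,"tz":0,"roll":0}], "gripper": 1}}

```text
time: 35.95
tool_pos: [0.474, 0.1838, 0.166]
orientation: [0.0, 1.0, 0.002, 0.003]
force: [0.3, 0.4, 0.1]
opening: 0.0858
grasp_force: 0.0
```

>>> {"method": "jog_arm", "body": {"rows": [{"tx":0.2,"ty":-1.5,"tz":0,"roll":0},{"tx":0.2,"ty":-3,"tz":0,"roll":0},{"tx":0.3,"ty":-4,"tz":0,"roll":0},{"tx":0.3,"ty":-4,"tz":0,"roll":0},{"tx":0.3,"ty":-4,"tz":0,"roll":0},{"tx":0.3,"ty":-4,"tz":0,"roll":0},{"tx":0.3,"ty":-4,"tz":0,"roll":0},{"tx":0.3,"ty":-4,"tz":0,"roll":0},{"tx":0.3,"ty":-4,"tz":0,"roll":0},{"tx":0.1,"ty":-3,"tz":0,"roll":0},{"tx":0.1,"ty":-2,"tz":0,"roll":0},{"tx":0.1,"ty":-1.1,"tz":0,"roll":0},{"tx":0,"ty":0,"tz":0,"roll":0},{"tx":0,"ty":0,"tz":0,"roll":0}]}}

```text
time: 37.35
tool_pos: [0.444, -0.2026, 0.1611]
orientation: [0.0, 1.0, 0.0, -0.0]
force: [0.1, 0.2, 0.8]
opening: 0.0852
grasp_force: 0.0
```

```bash
python3 - <<'E'
from h import *
o=r.get_obs();im=r.camera("wrist")[:,:,::-1]
K,V=cam("wrist",o);print(o["tool_pos"],w2px(K,V,[.4445,-.2025,.146]),w2px(K,V,[.4445,-.2025,.118]))
t=r.camera("top")[:,:,::-1]
b=cv2.resize(t[190:320,110:283],(400,300),interpolation=cv2.INTER_CUBIC)
cv2.imwrite("pics/w9.png",np.hstack([cv2.resize(im,(400,300),interpolation=cv2.INTER_AREA),b]))
E
```

```text
[ 0.444  -0.2026  0.1611] [314.635  264.3162] [314.6351 249.8786]
```

View pics/w9.png

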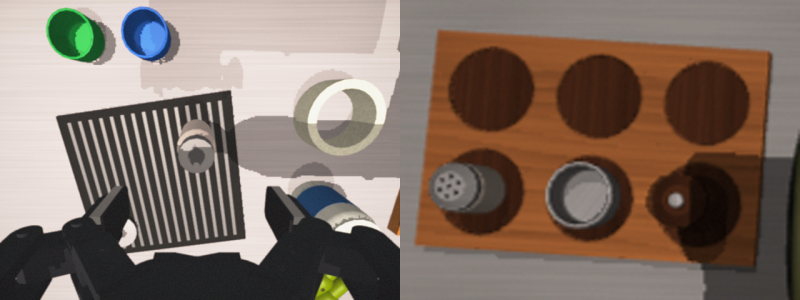

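The cap centre at wrist pixel (314,250) matches the prediction, and the shaker, pot and mill stand upright in the near row. Now descend on the bottle.

>>> {"method": "jog_arm", "body": {"rows": [{"tx":0,"ty":0,"tz":1.5,"roll":0},{"tx":0,"ty":0,"tz":2.5,"roll":0},{"tx":0,"ty":0,"tz":2.5,"roll":0},{"tx":0,"ty":0,"tz":2,"roll":0},{"tx":0,"ty":0,"tz":1.2,"roll":0},{"tx":0,"ty":0,"tz":0.8,"roll":0},{"tx":0,"ty":0,"tz":0.4,"roll":0},{"tx":0,"ty":0,"tz":0,"roll":0},{"tx":0,"ty":0,"tz":0,"roll":0}]}}

```text
time: 38.35
tool_pos: [0.4449, -0.203, 0.0533]
orientation: [0.0, 1.0, -0.0, 0.001]
force: [-0.2, -0.1, -0.3]
opening: 0.0851
grasp_force: 0.0
```

>>> {"method": "jog_arm", "body": {"rows": [{"tx":0,"ty":0,"tz":0,"roll":0},{"tx":0,"ty":0,"tz":0,"roll":0},{"tx":0,"ty":0,"tz":0,"roll":0},{"tx":0,"ty":0,"tz":0,"roll":0},{"tx":0,"ty":0,"tz":0,"roll":0},{"tx":0,"ty":0,"tz":0,"roll":0},{"tx":0,"ty":0,"tz":0,"roll":0}], "gripper": 0.35}}

```text
time: 39.05
tool_pos: [0.4447, -0.2032, 0.053]
orientation: [0.0, 1.0, -0.0, 0.0]
force: [0.9, -1.6, 4.1]
opening: 0.0365
grasp_force: 58.9
```

>>> {"method": "jog_arm", "body": {"rows": [{"tx":0,"ty":0,"tz":-0.7,"roll":0},{"tx":0,"ty":0,"tz":-1.5,"roll":0},{"tx":0,"ty":0,"tz":-2.5,"roll":0},{"tx":0,"ty":0,"tz":-3,"roll":0},{"tx":0,"ty":0,"tz":-3,"roll":0},{"tx":0,"ty":0,"tz":-3,"roll":0},{"tx":0,"ty":0,"tz":-1.8,"roll":0},{"tx":0,"ty":0,"tz":0,"roll":0}]}}

```text
time: 39.85
tool_pos: [0.4453, -0.2032, 0.2112]
orientation: [0.0, 1.0, -0.0, 0.003]
force: [0.3, -0.3, -1.0]
opening: 0.0364
grasp_force: 58.2
```

>>> {"method": "jog_arm", "body": {"rows": [{"tx":-0.3,"ty":0.8,"tz":0,"roll":0},{"tx":-0.5,"ty":2,"tz":0,"roll":0},{"tx":-0.7,"ty":2.9,"tz":0,"roll":0},{"tx":-0.7,"ty":2.9,"tz":0,"roll":0},{"tx":-0.7,"ty":2.9,"tz":0,"roll":0},{"tx":-0.7,"ty":2.9,"tz":0,"roll":0},{"tx":-0.7,"ty":2.9,"tz":0,"roll":0},{"tx":-0.7,"ty":2.9,"tz":0,"roll":0},{"tx":-0.7,"ty":2.9,"tz":0,"roll":0},{"tx":-0.7,"ty":2.9,"tz":0,"roll":0},{"tx":-0.7,"ty":2.9,"tz":0,"roll":0},{"tx":-0.7,"ty":2.9,"tz":0,"roll":0},{"tx":-0.7,"ty":2.9,"tz":0,"roll":0},{"tx":-0.7,"ty":2.9,"tz":0,"roll":0},{"tx":-0.7,"ty":2.9,"tz":0,"roll":0},{"tx":-0.7,"ty":2.9,"tz":0,"roll":0},{"tx":-0.7,"ty":2.6,"tz":0,"roll":0},{"tx":-0.6,"ty":1.7,"tz":0,"roll":0},{"tx":-0.4,"ty":0,"tz":0,"roll":0},{"tx":0,"ty":0,"tz":0,"roll":0}]}}

```text
time: 41.85
tool_pos: [0.5668, 0.2743, 0.2054]
orientation: [-0.0, 1.0, -0.001, -0.001]
force: [-0.1, -1.1, -2.2]
opening: 0.0365
grasp_force: 58.2
```

>>> {"method": "jog_arm", "body": {"rows": [{"tx":0,"ty":0,"tz":0,"roll":0},{"tx":0,"ty":0,"tz":0,"roll":0}]}}

```text
time: 42.05
tool_pos: [0.5672, 0.2735, 0.2075]
orientation: [0.0, 1.0, 0.0, -0.0]
force: [-0.1, -0.1, -1.1]
opening: 0.0366
grasp_force: 58.2
```

>>> {"method": "jog_arm", "body": {"rows": [{"tx":0,"ty":0,"tz":1,"roll":0},{"tx":0,"ty":0,"tz":2.5,"roll":0},{"tx":0,"ty":0,"tz":3,"roll":0},{"tx":0,"ty":0,"tz":3,"roll":0},{"tx":0,"ty":0,"tz":2,"roll":0},{"tx":0,"ty":0,"tz":1.2,"roll":0},{"tx":0,"ty":0,"tz":0.8,"roll":0},{"tx":0,"ty":0,"tz":0.5,"roll":0},{"tx":0,"ty":0,"tz":0.3,"roll":0},{"tx":0,"ty":0,"tz":0.1,"roll":0},{"tx":0,"ty":0,"tz":0,"roll":0},{"tx":0,"ty":0,"tz":0,"roll":0}]}}

```text
time: 43.25
tool_pos: [0.5677, 0.2743, 0.0641]
orientation: [0.0, 1.0, 0.0, 0.0]
force: [0.1, 0.9, -1.4]
opening: 0.0364
grasp_force: 58.2
```

>>> {"method": "jog_arm", "body": {"rows": [{"tx":0,"ty":0,"tz":0.1,"roll":0},{"tx":0,"ty":0,"tz":0,"roll":0},{"tx":0,"ty":0,"tz":0,"roll":0}]}}

```text
time: 43.55
tool_pos: [0.5674, 0.2741, 0.0624]
orientation: [0.0, 1.0, 0.0, -0.0]
force: [-0.2, 0.4, -1.3]
opening: 0.0368
grasp_force: 58.2
```

>>> {"method": "jog_arm", "body": {"rows": [{"tx":0,"ty":0,"tz":0.15,"roll":0},{"tx":0,"ty":0,"tz":0,"roll":0},{"tx":0,"ty":0,"tz":0,"roll":0}]}}

```text
time: 43.85
tool_pos: [0.5675, 0.2742, 0.0611]
orientation: [0.0, 1.0, 0.0, 0.0]
force: [0.1, -0.2, -0.4]
opening: 0.0365
grasp_force: 58.4
```

>>> {"method": "jog_arm", "body": {"rows": [{"tx":0,"ty":0,"tz":0.07,"roll":0},{"tx":0,"ty":0,"tz":0,"roll":0},{"tx":0,"ty":0,"tz":0,"roll":0}]}}

```text
time: 44.15
tool_pos: [0.5677, 0.2742, 0.061]
orientation: [0.0, 1.0, 0.0, 0.0]
force: [-1.2, -0.5, 3.5]
opening: 0.0364
grasp_force: 59.0
```

The bottle is seated. I'll release it, then hover over the pot and measure its rim before fetching the lid, since that fit is tight.

>>> {"method": "jog_arm", "body": {"rows": [{"tx":0,"ty":0,"tz":0,"roll":0},{"tx":0,"ty":0,"tz":0,"roll":0},{"tx":0,"ty":0,"tz":0,"roll":0},{"tx":0,"ty":0,"tz":0,"roll":0},{"tx":0,"ty":0,"tz":0,"roll":0},{"tx":0,"ty":0,"tz":-1,"roll":0},{"tx":0,"ty":0,"tz":-2,"roll":0},{"tx":0,"ty":0,"tz":-3,"roll":0},{"tx":0,"ty":0,"tz":-3,"roll":0},{"tx":0,"ty":0,"tz":-2,"roll":0},{"tx":0,"ty":0,"tz":-1,"roll":0},{"tx":1.5,"ty":0.1,"tz":0,"roll":0},{"tx":3,"ty":0.1,"tz":0,"roll":0},{"tx":3,"ty":0.1,"tz":0,"roll":0},{"tx":1.5,"ty":0.1,"tz":0,"roll":0},{"tx":0,"ty":0,"tz":0,"roll":0},{"tx":0,"ty":0,"tz":0,"roll":0},{"tx":0,"ty":0,"tz":0,"roll":0}], "gripper": 1}}

```text
time: 45.95
tool_pos: [0.4778, 0.278, 0.1798]
orientation: [0.0, 1.0, -0.0, -0.0]
force: [-0.1, -0.7, 0.3]
opening: 0.0851
grasp_force: 0.0
```

```bash
python3 - <<'E'
from h import *
o=r.get_obs();im=r.camera("wrist");cv2.imwrite("pics/w10.png",im[:,:,::-1])
K,V=cam("wrist",o);p=w2px(K,V,[.478,.277,.059]);rad=np.linalg.norm(w2px(K,V,[.478,.305,.059])-p);print(o["tool_pos"],p,rad)
g=cv2.cvtColor(im,cv2.COLOR_RGB2GRAY);u,v=p.astype(int)-70
c=cv2.HoughCircles(cv2.resize(g[v:v+140,u:u+140],None,fx=4,fy=4,interpolation=cv2.INTER_CUBIC),cv2.HOUGH_GRADIENT_ALT,1.5,20,param1=150,param2=.5,minRadius=int(3.4*rad),maxRadius=int(4.6*rad))
for q in ([] if c is None else c[0][:6]):
    uv=q[:2]/4+[u,v];print(uv,q[2]/4,px2w(K,V,uv,.059))
E
```

```text
[0.4778 0.278  0.1798] [313.4095 222.7826] 33.138220509336996
[315.75 222.5 ] 32.050114 [0.4778 0.279  0.059 ]
```

The pot rim centre is at (0.4778, 0.279), consistent with where it was placed. Now to the lid.

>>> {"method": "jog_arm", "body": {"rows": [{"tx":-0.3,"ty":-1.5,"tz":0,"roll":0},{"tx":-0.5,"ty":-3,"tz":0,"roll":0},{"tx":-0.8,"ty":-4,"tz":0,"roll":0},{"tx":-0.8,"ty":-4,"tz":0,"roll":0},{"tx":-0.8,"ty":-4,"tz":0,"roll":0},{"tx":-0.8,"ty":-4,"tz":0,"roll":0},{"tx":-0.8,"ty":-4,"tz":0,"roll":0},{"tx":-0.8,"ty":-4,"tz":0,"roll":0},{"tx":-0.8,"ty":-4,"tz":0,"roll":0},{"tx":-0.8,"ty":-4,"tz":0,"roll":0},{"tx":-0.8,"ty":-4,"tz":0,"roll":0},{"tx":-0.8,"ty":-4,"tz":0,"roll":0},{"tx":-0.8,"ty":-4,"tz":0.5,"roll":0},{"tx":-0.8,"ty":-4,"tz":1,"roll":0},{"tx":-0.8,"ty":-4,"tz":1,"roll":0},{"tx":-0.8,"ty":-3.5,"tz":1,"roll":0},{"tx":-0.7,"ty":-0.9,"tz":1,"roll":0},{"tx":0,"ty":0,"tz":0,"roll":0},{"tx":0,"ty":0,"tz":0,"roll":0},{"tx":0,"ty":0,"tz":0,"roll":0}]}}

```text
time: 48.0
tool_pos: [0.6046, -0.3302, 0.1363]
orientation: [-0.0, 1.0, -0.0, 0.001]
force: [1.4, 1.4, 0.6]
opening: 0.0854
grasp_force: 0.0
```

```bash
python3 - <<'E'
from h import *
o=r.get_obs();im=r.camera("wrist");cv2.imwrite("pics/w11.png",im[:,:,::-1])
K,V=cam("wrist",o);P=[.605,-.332,.0125];p=w2px(K,V,P);rad=np.linalg.norm(w2px(K,V,[.605,-.302,.0125])-p);print(o["tool_pos"],p,rad)
g=cv2.cvtColor(im,cv2.COLOR_RGB2GRAY);u,v=p.astype(int)-70
c=cv2.HoughCircles(cv2.resize(g[v:v+140,u:u+140],None,fx=4,fy=4,interpolation=cv2.INTER_CUBIC),cv2.HOUGH_GRADIENT_ALT,1.5,20,param1=150,param2=.5,minRadius=int(3.4*rad),maxRadius=int(4.6*rad))
for q in ([] if c is None else c[0][:6]):
    uv=q[:2]/4+[u,v];print(uv,q[2]/4,px2w(K,V,uv,.0125))
E
```

```text
[ 0.6046 -0.3302  0.1363] [312.5402 221.9726] 35.17560976898789
```

```bash
python3 - <<'E'
from h import *
o=r.get_obs();im=cv2.imread("pics/w11.png");g=cv2.cvtColor(im,cv2.COLOR_BGR2GRAY)
K,V=cam("wrist",o);c=g[152:292,242:382]
m=(c>185).astype(np.uint8);print(np.percentile(c,[5,25,50,75,95]))
m=cv2.morphologyEx(m,cv2.MORPH_OPEN,cv2.getStructuringElement(cv2.MORPH_ELLIPSE,(13,13)))
n,l,s,ce=cv2.connectedComponentsWithStats(m)
for i in range(1,n):
    k=cv2.findContours((l==i).astype(np.uint8),0,1)[0][0];q,rd=cv2.minEnclosingCircle(k);uv=np.array(q)+[242,152]
    print(s[i],uv,rd,px2w(K,V,uv,.0125))
cv2.imwrite("pics/c11.png",cv2.resize(im[152:292,242:382],(420,420)))
E
```

```text
[ 41.  55. 130. 228. 239.]
[   0   37  140  103 3466] [311.5 240. ] 86.20479583740234 [ 0.6212 -0.3328  0.0125]
[  31   37   70   57 1915] [308. 220.] 36.40065002441406 [ 0.6035 -0.3357  0.0125]
```

View pics/c11.png

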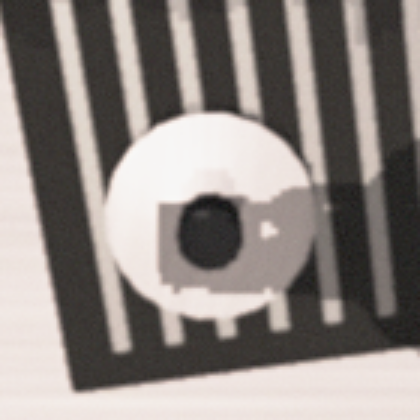

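The crop shows the lid plate spanning x 104–316 and y 111–320, centred at wrist pixel (312,223.8). That puts the lid at (0.6065, −0.3324), with the knob concentric. Descend on the knob.

>>> {"method": "jog_arm", "body": {"rows": [{"tx":-0.15,"ty":-0.2,"tz":1.5,"roll":0},{"tx":0,"ty":0,"tz":3,"roll":0},{"tx":0,"ty":0,"tz":3,"roll":0},{"tx":0,"ty":0,"tz":3,"roll":0},{"tx":0,"ty":0,"tz":2,"roll":0},{"tx":0,"ty":0,"tz":1.2,"roll":0},{"tx":0,"ty":0,"tz":0.8,"roll":0},{"tx":0,"ty":0,"tz":0.5,"roll":0},{"tx":0,"ty":0,"tz":0,"roll":0},{"tx":0,"ty":0,"tz":0,"roll":0}]}}

```text
time: 49.05
tool_pos: [0.6064, -0.3331, -0.0137]
orientation: [0.0, 1.0, -0.0, 0.001]
force: [0.2, -0.4, 0.5]
opening: 0.0856
grasp_force: 0.0
```

>>> {"method": "jog_arm", "body": {"rows": [{"tx":0,"ty":0,"tz":0,"roll":0},{"tx":0,"ty":0,"tz":0,"roll":0},{"tx":0,"ty":0,"tz":0,"roll":0},{"tx":0,"ty":0,"tz":0,"roll":0},{"tx":0,"ty":0,"tz":0,"roll":0},{"tx":0,"ty":0,"tz":0,"roll":0},{"tx":0,"ty":0,"tz":0,"roll":0}], "gripper": 0.26}}

```text
time: 49.75
tool_pos: [0.6058, -0.3329, -0.0149]
orientation: [0.0, 1.0, 0.0, -0.0]
force: [-0.4, 0.3, 0.7]
opening: 0.0222
grasp_force: 0.0
```

>>> {"method": "jog_arm", "body": {"rows": [{"tx":0,"ty":0,"tz":0,"roll":0},{"tx":0,"ty":0,"tz":0,"roll":0},{"tx":0,"ty":0,"tz":0,"roll":0},{"tx":0,"ty":0,"tz":0,"roll":0}], "gripper": 0.12}}

```text
time: 50.15
tool_pos: [0.6059, -0.3329, -0.0146]
orientation: [0.0, 1.0, -0.0, 0.0]
force: [-0.7, 0.7, 1.5]
opening: 0.0153
grasp_force: 58.8
```

>>> {"method": "jog_arm", "body": {"rows": [{"tx":0,"ty":0,"tz":-0.7,"roll":0},{"tx":0,"ty":0,"tz":-1.5,"roll":0},{"tx":0,"ty":0,"tz":-2.5,"roll":0},{"tx":0,"ty":0,"tz":-3,"roll":0},{"tx":0,"ty":0,"tz":-3,"roll":0},{"tx":0,"ty":0,"tz":-3,"roll":0},{"tx":0,"ty":0,"tz":-2.5,"roll":0},{"tx":0,"ty":0,"tz":-1.3,"roll":0},{"tx":0,"ty":0,"tz":0,"roll":0}]}}

```text
time: 51.05
tool_pos: [0.6067, -0.3334, 0.1633]
orientation: [0.0, 1.0, -0.001, 0.002]
force: [0.3, -0.6, -0.4]
opening: 0.0155
grasp_force: 58.7
```

>>> {"method": "jog_arm", "body": {"rows": [{"tx":0.3,"ty":1,"tz":0,"roll":0},{"tx":0.5,"ty":2.5,"tz":0,"roll":0},{"tx":0.8,"ty":3.7,"tz":0,"roll":0},{"tx":0.8,"ty":3.7,"tz":0,"roll":0},{"tx":0.8,"ty":3.7,"tz":0,"roll":0},{"tx":0.8,"ty":3.7,"tz":0,"roll":0},{"tx":0.8,"ty":3.7,"tz":0,"roll":0},{"tx":0.8,"ty":3.7,"tz":0,"roll":0},{"tx":0.8,"ty":3.7,"tz":0,"roll":0},{"tx":0.8,"ty":3.7,"tz":0,"roll":0},{"tx":0.8,"ty":3.7,"tz":0,"roll":0},{"tx":0.8,"ty":3.7,"tz":0,"roll":0},{"tx":0.8,"ty":3.7,"tz":0,"roll":0},{"tx":0.8,"ty":3.7,"tz":0,"roll":0},{"tx":0.8,"ty":3.7,"tz":0,"roll":0},{"tx":0.8,"ty":3.7,"tz":0,"roll":0},{"tx":0.5,"ty":3.2,"tz":0,"roll":0},{"tx":0.4,"ty":2,"tz":0,"roll":0},{"tx":0,"ty":0.7,"tz":0,"roll":0},{"tx":0,"ty":0,"tz":0,"roll":0}]}}

```text
time: 53.05
tool_pos: [0.4758, 0.2794, 0.1584]
orientation: [-0.001, 1.0, -0.001, -0.001]
force: [-0.3, 0.7, -0.3]
opening: 0.0154
grasp_force: 58.8
```

>>> {"method": "jog_arm", "body": {"rows": [{"tx":0,"ty":0,"tz":0,"roll":0},{"tx":0,"ty":0,"tz":0,"roll":0},{"tx":0,"ty":0,"tz":0,"roll":0}]}}

```text
time: 53.35
tool_pos: [0.4771, 0.2783, 0.1603]
orientation: [0.001, 1.0, 0.0, 0.0]
force: [-0.6, -0.7, -0.9]
opening: 0.0154
grasp_force: 58.8
```

```bash
python3 - <<'E'
from h import *
o=r.get_obs();im=r.camera("wrist");cv2.imwrite("pics/w12.png",im[:,:,::-1])
c=r.calibration("wrist");K=c["mtx"];Ti=np.linalg.inv(c["T_tool_cam"])
f=lambda x,y,z:w2px(K,Ti,[x,y,z])
print(o["tool_pos"]);a=f(.03,0,-.028);print("lid near edge",a,"sides",f(0,.03,-.028),f(0,-.03,-.028))
g=cv2.cvtColor(im,cv2.COLOR_RGB2GRAY)
print(g[200:300:4,315],g[200:300:4,300],g[200:300:4,330]);v=int(a[1])+12;print(v,g[v,260:370:4])
E
```

```text
[0.4771 0.2783 0.1603]
lid near edge [314.2603 230.2321] sides [380.8661 294.8113] [247.7897 294.8964]
[230 244 242 243 242 244 241 243 228 234 234 233 233 233 233 232 231 224
 112 116 117  70  26  26  26] [192 162 165 232 243 243 243 240 131 241 242 241 241 240 240 240 240 239
 239 239 115 112 109  32  25] [164 221 242 244 166 163 159 131 108 207 225 223 223 222 191 134 116 112
 113 107 115 111 111  51  27]
242 [172 176 176 176 172 191 240 243 242 240 241 238 238 233 235 233 230 227
 222 219 220 211 109 114 112 113 114 112]
```

The lid is held, with its near edge at row 232 against a predicted 230, so it is offset by less than 1 mm. Lower it onto the pot.

>>> {"method": "jog_arm", "body": {"rows": [{"tx":0,"ty":0.05,"tz":1,"roll":0},{"tx":0,"ty":0,"tz":2.5,"roll":0},{"tx":0,"ty":0,"tz":3,"roll":0},{"tx":0,"ty":0,"tz":2.2,"roll":0},{"tx":0,"ty":0,"tz":1.2,"roll":0},{"tx":0,"ty":0,"tz":0.8,"roll":0},{"tx":0,"ty":0,"tz":0.4,"roll":0},{"tx":0,"ty":0,"tz":0,"roll":0},{"tx":0,"ty":0,"tz":0,"roll":0},{"tx":0,"ty":0,"tz":0,"roll":0}]}}

```text
time: 54.4
tool_pos: [0.4774, 0.28, 0.0502]
orientation: [0.0, 1.0, 0.001, 0.001]
force: [-0.4, -1.0, -1.4]
opening: 0.0153
grasp_force: 58.8
```

>>> {"method": "jog_arm", "body": {"rows": [{"tx":0,"ty":0,"tz":0.3,"roll":0},{"tx":0,"ty":0,"tz":0.2,"roll":0},{"tx":0,"ty":0,"tz":0.2,"roll":0},{"tx":0,"ty":0,"tz":0.1,"roll":0},{"tx":0,"ty":0,"tz":0,"roll":0},{"tx":0,"ty":0,"tz":0,"roll":0}]}}

```text
time: 55.0
tool_pos: [0.477, 0.2796, 0.0412]
orientation: [0.0, 1.0, 0.0, -0.0]
force: [-0.8, 0.1, 0.3]
opening: 0.0151
grasp_force: 58.8
```

>>> {"method": "jog_arm", "body": {"rows": [{"tx":0,"ty":0,"tz":0.15,"roll":0},{"tx":0,"ty":0,"tz":0.15,"roll":0},{"tx":0,"ty":0,"tz":0.1,"roll":0},{"tx":0,"ty":0,"tz":0,"roll":0},{"tx":0,"ty":0,"tz":0,"roll":0}]}}

```text
time: 55.5
tool_pos: [0.4769, 0.2796, 0.0372]
orientation: [0.0, 1.0, 0.0, -0.0]
force: [0.8, 0.9, -0.3]
opening: 0.0154
grasp_force: 58.8
```

>>> {"method": "jog_arm", "body": {"rows": [{"tx":0,"ty":0,"tz":0.15,"roll":0},{"tx":0,"ty":0,"tz":0.1,"roll":0},{"tx":0,"ty":0,"tz":0,"roll":0},{"tx":0,"ty":0,"tz":0,"roll":0}]}}

```text
time: 55.9
tool_pos: [0.4769, 0.2796, 0.0347]
orientation: [0.0, 1.0, 0.0, -0.0]
force: [-0.0, -0.0, -0.8]
opening: 0.0156
grasp_force: 58.8
```

Below rim height (the plug is 4 mm in) with no contact force, so the plug has entered. Last millimetre or two.

>>> {"method": "jog_arm", "body": {"rows": [{"tx":0,"ty":0,"tz":0.1,"roll":0},{"tx":0,"ty":0,"tz":0,"roll":0},{"tx":0,"ty":0,"tz":0,"roll":0}]}}

```text
time: 56.2
tool_pos: [0.4769, 0.2796, 0.0337]
orientation: [0.0, 1.0, 0.0, -0.0]
force: [0.6, -0.2, 0.1]
opening: 0.0154
grasp_force: 58.8
```

>>> {"method": "jog_arm", "body": {"rows": [{"tx":0,"ty":0,"tz":0.05,"roll":0},{"tx":0,"ty":0,"tz":0,"roll":0},{"tx":0,"ty":0,"tz":0,"roll":0}]}}

```text
time: 56.5
tool_pos: [0.477, 0.2796, 0.0334]
orientation: [0.0, 1.0, 0.0, 0.0]
force: [-0.2, -0.2, 0.2]
opening: 0.0159
grasp_force: 58.8
```

>>> {"method": "jog_arm", "body": {"rows": [{"tx":0,"ty":0,"tz":0,"roll":0},{"tx":0,"ty":0,"tz":0,"roll":0},{"tx":0,"ty":0,"tz":0,"roll":0},{"tx":0,"ty":0,"tz":0,"roll":0},{"tx":0,"ty":0,"tz":-0.7,"roll":0},{"tx":0,"ty":0,"tz":-1.5,"roll":0},{"tx":0,"ty":0,"tz":-3,"roll":0},{"tx":0,"ty":0,"tz":-4,"roll":0},{"tx":0,"ty":0,"tz":-4,"roll":0},{"tx":0,"ty":0,"tz":-2,"roll":0},{"tx":0,"ty":0,"tz":0,"roll":0},{"tx":0,"ty":0,"tz":0,"roll":0}], "gripper": 0.6}}

```text
time: 57.7
tool_pos: [0.477, 0.2799, 0.1865]
orientation: [0.0, 1.0, 0.001, 0.001]
force: [-1.0, -0.4, -1.2]
opening: 0.0512
grasp_force: 0.0
```

```bash
python3 - <<'E'
from h import *
o=r.get_obs();im=r.camera("wrist");cv2.imwrite("pics/w13.png",im[:,:,::-1]);K,V=cam("wrist",o);print(o["tool_pos"])
# plate top edge at .0615 if seated; knob top at .087
p=w2px(K,V,[.4778,.279,.061]);rd=np.linalg.norm(w2px(K,V,[.4778,.309,.061])-p);print("expect",p,rd,"knob",w2px(K,V,[.4778,.279,.087]))
g=cv2.cvtColor(im,cv2.COLOR_RGB2GRAY);u,v=p.astype(int)-60
q=g[v:v+120:5,u:u+120:5]
for row in q:print(' '.join('%3d'%x for x in row))
k=(g<60).astype(np.uint8)[v+20:v+100,u+20:u+100];n,l,s,ce=cv2.connectedComponentsWithStats(k)
for i in range(1,n):
    if s[i,4]>40:print(s[i],ce[i]+[u+20,v+20])
E
```

```text
[0.477  0.2799 0.1865]
expect [313.2619 221.9881] 34.9828129186032 knob [313.1881 229.2133]
184 185 185 184 183 188 187 185 184 183 182 181 174 167 165 154 142 138 142 148 156 169 186 187
176 177 177 177 178 179 179 180 179 177 179 179 180 179 178 180 179 180 180 180 180 180 181 179
182 177 174 177 177 177 176 178 178 177 163 161 162 164 167 181 185 182 185 181 181 182 180 179
182 180 180 181 178 176 174 173 171 129  96  85  86  91  93 141 159 176 173 174 175 176 173 176
181 181 182 181 182 181 183 164  83  82  87  81  88  88  91  85  97 157 170 170 168 165 165 168
183 184 187 184 186 185 170  69  81  83  88  83  87  59  53  49  50  74 175 184 182 183 183 184
182 185 184 181 185 182  77  81  80 177 244 243 240 239 236 221  48  49  74 181 182 181 180 180
167 176 174 176 176 136  83  78 242 244 244 244 241 239 235 234 229 132  62 129 184 185 181 185
 99 148 182 180 180  88  83 246 244 244 244 244 241 239 235 232 230 226  95  71 137 177 178 177
 94 111 178 177 174  94 176 245 244 244 245 245 235 231 234 232 228 227 225  64 127 140 143 125
 90 122 189 191 176  91 240 244 244 244 246 238 
[... 679 characters left out ...]
 144 143 205 155 168 168 171 167 173 115
175 177 174 177 174 178 175 175 175 221 229 230 230 229 226 228 194 174 172 172 168 165 164 160
173 172 172 173 174 171 174 171 160 156 154 166 180 183 178 177 176 177 177 175 175 180 177 175
173 174 174 171 172 174 175 175 151 152 154 157 156 149 163 167 171 171 171 173 171 173 176 177
172 172 173 175 172 174 173 162 142 102  85  83  89 101 148 176 176 174 174 173 175 171 172 175
175 171 173 173 171 167 166  81  80  84  82  84  86  87  84 102 173 173 174 175 175 172 172 173
170 169 172 173 174 172  91  73  74  82  97 111 107  88  86  96  97 173 178 179 178 178 178 181
[ 44   3  29  18 127] [334.4646 189.9213]
[ 32  35  20  23 342] [314.5526 227.3275]
```

```bash
python3 - <<'E'
from h import *
o=r.get_obs();im=r.camera("wrist");K,V=cam("wrist",o);g=cv2.cvtColor(im,cv2.COLOR_RGB2GRAY)
p=w2px(K,V,[.4778,.279,.061]);print(o["tool_pos"],p,np.linalg.norm(w2px(K,V,[.4778,.309,.061])-p))
print(g[215,275:290],g[215,340:352]);print(g[180:195,310]);print(g[246:262,310])
t=r.camera("top")
Kt,Vt=cam("top")
for n,P in dict(shaker=[.483,.374,.092],mill=[.4726,.183,.138],bottle=[.568,.274,.154],knob=[.478,.279,.087]).items():print(n,w2px(Kt,Vt,P))
E
```

```text
[0.4767 0.2796 0.1852] [313.8504 222.9388] 35.11122588353387
[130 100  89  90  94 126 202 233 239 240 241 242 242 242 242] [227 226 225 214 184 151 143 145 131 103  78  80]
[ 82  82  87  83  82  85  80  82 130 213 240 242 242 242 243]
[171 213 227 231 229 229 228 228 228 226 216 182 158 149 150 156]
shaker [130.9132 271.13  ]
mill [228.661  276.5822]
bottle [177.0398 222.0581]
knob [182.3906 274.2005]
```

The lid is seated: circle centre (314.5,222.6) with r 34, against an expected (313.9,222.9) with r 35. I'll retreat and check the board and bystanders numerically.

>>> {"method": "jog_arm", "body": {"rows": [{"tx":0,"ty":-1.5,"tz":0,"roll":0},{"tx":0.3,"ty":-3,"tz":0,"roll":0},{"tx":0.7,"ty":-4,"tz":0,"roll":0},{"tx":0.7,"ty":-4,"tz":0,"roll":0},{"tx":0.7,"ty":-4,"tz":0,"roll":0},{"tx":0.7,"ty":-4,"tz":0,"roll":0},{"tx":0.7,"ty":-4,"tz":0,"roll":0},{"tx":0.7,"ty":-4,"tz":0,"roll":0},{"tx":0.3,"ty":-4,"tz":0,"roll":0},{"tx":0,"ty":-3,"tz":0,"roll":0},{"tx":0,"ty":-1,"tz":0,"roll":0},{"tx":0,"ty":0,"tz":0,"roll":0}]}}

```text
time: 59.05
tool_pos: [0.4283, -0.0866, 0.1848]
orientation: [0.001, 1.0, -0.0, -0.0]
force: [-0.6, 0.7, 0.2]
opening: 0.0512
grasp_force: 0.0
```

```bash
python3 - <<'E'
from h import *
t=r.camera("top")[:,:,::-1];s=r.camera("side")[:,:,::-1];cv2.imwrite("pics/top_f.png",t);cv2.imwrite("pics/side_f.png",s)
t0=cv2.imread("pics/top0.png");K,V=cam("top");Ks,Vs=cam("side")
g=cv2.cvtColor(t,cv2.COLOR_BGR2GRAY);gs=cv2.cvtColor(s,cv2.COLOR_BGR2GRAY)
for n,P,h,w in[("shaker",[.483,.374,.014],.078,.021),("mill",[.4726,.183,.014],.124,.0),("bottle",[.568,.274,.014],.140,0),("lid knob",[.478,.279,.014],.073,0)]:
    P=np.array(P);top=P+[0,0,h]
    u,v=w2px(K,V,top).astype(int);print(n,(u,v));print(g[v-9:v+10:3,u-9:u+10:3])
    if n in("bottle","mill"):
        for f in(.97,.75,.3):
            a,b=w2px(Ks,Vs,P+[0,0,h*f]).astype(int);print(" side",f,(a,b),gs[b,a-28:a+29:4])
for n,(x0,y0,x1,y1) in dict(plantains=(285,120,402,192),tin=(318,212,360,258)).items():
    print(n,"match",[float(m) for m in cv2.minMaxLoc(cv2.matchTemplate(t[y0-8:y1+8,x0-8:x1+8],t0[y0:y1,x0:x1],cv2.TM_CCOEFF_NORMED))[1::2][:1]],cv2.minMaxLoc(cv2.matchTemplate(t[y0-8:y1+8,x0-8:x1+8],t0[y0:y1,x0:x1],cv2.TM_CCOEFF_NORMED))[3])
print(r.get_obs()["time"])
E
```

```text
shaker (np.int64(130), np.int64(271))
[[100 100  94 103 105 107  80]
 [106 100 113 141 132 113 111]
 [105  92 114 146 146 136 117]
 [108  99  89 111 144 146 117]
 [ 95  94 146  89 113 131 116]
 [100  97  96 109 110 110 112]
 [ 98  99  88 101 108  65  87]]
mill (np.int64(228), np.int64(276))
[[107  55  33  33  37  36  26]
 [ 53  32  32  43  45  38  37]
 [ 43  32  47  73  53  44  37]
 [ 36  33  46 155 156  44  37]
 [ 39  31  44  98  54  44  37]
 [ 49  31  31  45  45  35  34]
 [108  32  30  32  32  34  21]]
 side 0.97 (np.int64(323), np.int64(265)) [197 198 199 106 109 105  99 204  99  96 119 171 172 169 200]
 side 0.75 (np.int64(323), np.int64(276)) [195 194 200 196 204  44  68  66  68  52 190 110 111 113 112]
 side 0.3 (np.int64(324), np.int64(297)) [ 71  69  90 143 146  55  40  42  45  47  94 104 111 111 110]
bottle (np.int64(177), np.int64(222))
[[104 105 104 105 106 107 107]
 [101 104 104  99 101 103  98]
 [101 101 100 100 101 103 102]
 [ 86  86  98 102  42  43  97]
 [ 89  95 100  42  38  42  85]
 [ 74  65  99  95  34  38 102]
 [ 87  98  93 100 101 101 103]]
 side 0.97 (np.int64(258), np.int64(274)) [196 193 191 191 190 194 191 130 191 194 192 190 194 196 194]
 side 0.75 (np.int64(259), np.int64(286)) [195 192 196 193 195 141 128  93 106 140 196 150 148 150 144]
 side 0.3 (np.int64(262), np.int64(311)) [197 196 195 198 174 121 122 121 118 113 128 138 142 135 145]
lid knob (np.int64(182), np.int64(274))
[[101 140 141 143 148 152 160]
 [136 139 138 144 151 156 166]
 [137 137 106  21  22 115 174]
 [136 138  17  21  27   6 183]
 [136 136  45  19  20  21 181]
 [134 136 137 107 108 132 168]
 [133 135 139 140 138 152 162]]
plantains match [0.9997878074645996] (8, 8)
tin match [0.9997680187225342] (8, 8)
59.15
```

All four parts and the lid are where expected, upright in both cameras. The tin and plantains have not moved, and nothing was near the tape.

```bash
python3 -c "
from workcell import r
print(r.sign_off())"
```

```text
the job is handed in; nothing more can be done
None
```

The board is dressed and handed in at about 59 s: lidded pot near middle, salt shaker left, pepper mill right and squeeze bottle behind the pot, all upright and released (a first grasp on the pot closed empty without moving it; the tin and plantains checked unmoved, the tape was not checked but never approached).

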